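Load a bench feeder and wind its lock home

ROBOT

A 6-joint arm with a two-finger parallel gripper is mounted at the origin on the work surface. World frame = base frame: x ahead of the robot, y to its left, z up, the work surface at z = 0. Lengths are in mm, angles in degrees, forces in N, time in s.
With the tool pointing down it reaches from about 300 to 850 mm from the base axis. Payload 4.2 kg.
Tool frame: the origin (TCP) lies at the centre of the arm's flange, where the gripper is bolted on; the fingertips stand 191 mm ahead of it and the grasp point (between the pads) lies 172 mm ahead of it; z points along the fingers, y is the direction in which the jaws open and shut (so a half turn about z gives the same grasp; the last joint's range is limited). The gripper opens to 91 mm and grips with 3 to 60 N. Pads are 32 mm wide; open, the fingers measure 118 mm over their backs; the gripper's body (76 mm by 178 mm) begins 60 mm behind the grasp point.
Start: joints at [-72.365, 18.312, 89.639, -0, 72.044, -1.146], TCP at [185.126, -544.382, 404.776] pointing down, gripper open.
Joint ranges: [-177.97, 177.97], [-48.28, 115.42], [12.27, 149.76], [-77.06, 257.06], [2.81, 150.46], [-146.56, 146.56]. Speed limits (degrees/s): [147.25, 147.25, 180, 180, 180, 180].

INTERFACE

Orientations are given as [roll, pitch, yaw] about the fixed x, y, z axes, in that order (R = Rz(yaw) Ry(pitch) Rx(roll)).
In Python, from workcell import status, vision, ticket gives the robot as it stands.
- The arm moves only by the shell command python3 -m jog 'ROWS' [FORCE]. ROWS is JSON, a list of rows, each a list of 7 numbers: the finger opening in m, from 0 to 0.0912, then the shift along the tool's x, y, z in m, then the turn, a rotation vector about the tool's x, y, z in rad. A call has 1 to 12 rows; each row shifts and turns the commanded pose from where the row before left it, along the tool's axes as they then stand; what a row does not reach is not made up. A row lasts 1/8 s, in which the tool goes at most 62.5 mm and 10.7 degrees, less where a joint would pass 70% of its speed; a pose out of reach is approached as far as the arm can. A call with a gripper value outside its range is refused whole. The fingers move at their own pace and stop on an object; FORCE is the grip in N (left out, the last holds). Time passes only in rows, so rows that do not move let the fingers close. It gives the time, the measured TCP pose, the force and the opening at its end, in the units of the state.
- status.state(): the state, without advancing time (a new reading comes with each control period).
- vision.grab_frame(name): name is "scene" or "top" or "wrist"; returns a dict with "color" (400x640x3 uint8, blue, green, red), "depth" (400x640 float32, mm along the optical axis (not along the pixel's ray), 0 where there is no reading), "fov_y" (degrees; the focal length in pixels is half the picture's height over the tangent of half this angle, whatever the lens; pixels are square), "cx", "cy" (the principal point, pixels), "pose" (4x4, takes a point from camera to world coordinates). Camera axes: x right, y down, z forward; pixel columns grow to the right and rows downward; lengths in mm; the calibration is good to about 2 mm. A picture is of the moment at which its call begins.
- ticket.job_done(): hands the job in, once; it reports no verdict.
Trained networks look in the newest picture that a camera, given by its name, has taken for a name from the list of things; names that differ only in an ending like _2 or _b are one class to them, and where a whole thing is asked for, a point or a joint stands for the part that bears it (a point fixed in the world has none). Each returns a list of dicts, best first, with "p" (0 to 1); they miss things now and then, are a little off and sometimes report something else, mostly with a low value. They report only what shows in the picture. A call takes as long as a camera call. They do not tell look-alikes from the thing itself.
- vision.find_in(camera, label): "location" ([x, y, z] in mm, in world coordinates, good to about 4 mm: the middle of the surface that is visible of it).
- vision.silhouettes(camera, label): "pixels" (400x640 bool, what is visible of it).
The state is a dict: "time_s": time; "qpos": joint angles; "qvel": joint speeds; "effort": joint torques, N m; "ee_pos": TCP position; "ee_rot": TCP orientation; "force": force on the tool from outside, world axes, zero at the start; "torque": the same for the moment, N m; "gripper_width": finger opening in mm.
Only numpy, scipy, OpenCV 4.12 (cv2) and the standard library are available. Lean on these libraries where they do the work, as an engineer would, in place of code of your own. Each camera call takes 0.05 s, during which the arm holds its last target.

TASK

Get the plant feeder ready for the nursery's watering round: put every feed cartridge that is on the bench into the feeder's open chamber, then seat the lid flat on the chamber with its two holes over the two dowel pins. Then wind the T-handle clockwise (seen from above), half turn after half turn, until it stops, so that the steel fork slides fully over the lid; leave the flowerpot, the bottle and the scoop where they are.

Things in the scene. Friction and masses are not known exactly. Their poses are not given: they have to be found in the camera images.
- feeder: the fixed grey feeder. Origin: on the bench under the chamber's centre; z up, y from the chamber towards the lock box. Its base plate, 6 mm thick, spans x -65 to 65, y -120 to 265 mm. Open chamber: inside 90 (x) by 146 mm (y), walls 6 mm, floor z = 6, rim z = 72 mm. Lock box with the T-handle on top: 100 x 120 mm, centred at y = 195 mm, top at z = 106 mm.
- pin_a (a point): tip of the dowel pin at y = -91 mm of the feeder. Both pins are upright, steel, 10 mm thick; they stand on ears as high as the rim (z = 72 mm), straight to z = 86 mm, then tapering to the tip (3 mm across) at z = 96 mm.
- pin_b (a point): tip of the other, equal dowel pin, at y = +91 mm of the feeder, next to the lock box.
- lid_seat (a point): the point on the feeder, at rim height over the chamber's centre, where the origin of the seated lid lies; axes as the feeder's.
- chamber_floor (a point): centre of the chamber's inner floor; axes as the feeder's.
- thandle (a joint): turn of the T-handle in rad: 0 = fork fully drawn back, 12 = stop, fork fully out; grows clockwise seen from above, 4.5 mm of fork travel per rad. Starts between 0 and 1. Stiff: about 0.2 N m; it stays where it is left.
- hub (a point): centre of the T-handle's cross-bar, on its vertical turning axis, 148 mm above the bench. The bar is level, 134 mm long, 14 mm wide and 14 mm high, on a stem 16 mm thick; below it is 35 mm of room down to the lock box.
- end_a (a point): point in the T-handle's bar 55 mm from the axis (12 mm from one end): a place to grasp it, across the bar from above. Turns with the handle.
- end_b (a point): the same at the other end of the bar.
- fork_tip (a point): point midway between the tips of the fork's two tines, moving with it. The tines are 14 mm wide, at x = -28 and +28 mm of the feeder, underside at z = 85.5 mm. Drawn back, the tips are at y = 113 mm, clear of the lid's end (103 mm); fully out they lie at y = 59 mm, over the lid on either side of the pin.
- lid: a grey metal plate 106 mm (x) by 206 mm (y), 10 mm thick, about 400 g, with two through holes of 13.5 mm at y = -91 and +91 mm, and on top in its middle a black upright fin 14 mm (x) by 70 mm (y), rising 35 mm above the plate, to hold it by. Origin: centre of its underside; z up through the fin. Either way round fits. Lies flat on the bench at the start.
- cartridge1: a white square cartridge 38 x 38 mm and 40 mm tall, with a grey round neck 22 mm across and 20 mm tall on its top (60 mm tall in all, about 90 g). Origin: centre of its underside; z towards the neck; x and y square to its sides. Stands on the bench at the start. May be absent (one of the three often is).
- cartridge2: a white square cartridge 38 x 38 mm and 40 mm tall, with a grey round neck 22 mm across and 20 mm tall on its top (60 mm tall in all, about 90 g). Origin: centre of its underside; z towards the neck; x and y square to its sides. Stands on the bench at the start. May be absent (one of the three often is).
- cartridge3: a white square cartridge 38 x 38 mm and 40 mm tall, with a grey round neck 22 mm across and 20 mm tall on its top (60 mm tall in all, about 90 g). Origin: centre of its underside; z towards the neck; x and y square to its sides. Stands on the bench at the start. May be absent (one of the three often is).
- flowerpot: a terracotta flowerpot, 100 mm across and 90 mm tall; a bystander, not part of the job. Origin: centre of its underside.
- feed_bottle: a green bottle, 60 mm across and 150 mm tall; a bystander, not part of the job. Origin: centre of its underside.
- scoop: a flat hand tool 200 mm long, lying on the bench; a bystander, not part of the job. Origin: centre of its underside.
Things that resemble listed ones, but are neither listed nor needed, are in the scene too. What is shaped like the cartridge1 but blue is not meant.

How it is judged (in metres and radians):
On the way, in this order (a step that is already met when the one before it is completed fails the run):
1. every cartridge present is in the chamber (x of cartridge1 in the frame of feeder between -0.046 and 0.046 m and y of cartridge1 in the frame of feeder between -0.074 and 0.074 m and z of each of cartridge1, cartridge2, cartridge3 in the frame of feeder below 0.069 m and x of cartridge2 in the frame of feeder between -0.046 and 0.046 m and y of cartridge2 in the frame of feeder between -0.074 and 0.074 m and x of cartridge3 in the frame of feeder between -0.046 and 0.046 m and y of cartridge3 in the frame of feeder between -0.074 and 0.074 m), for 0.2 s.
2. the lid is seated on the pins (horizontal distance between lid and lid_seat below 0.005 m and z of lid in the frame of feeder between 0.068 and 0.0755 m and angle between lid's own z axis and vertical below 0.05 rad and angle between the y axis of lid and the y axis of feeder, either way round below 0.06 rad), for 0.2 s.
3. the T-handle is wound to its stop (value of joint thandle above 11.6 rad), for 0.2 s.
At the end, for the whole second after the job is handed in: Every cartridge present lies inside the chamber below the rim; the lid lies on the rim over both pins (origin within 5 mm of lid_seat sideways and 3.5 mm in height, tilt under 0.05 rad, in line within 0.06 rad), at rest; the T-handle is at 11.6 rad or more (all of step 1 and all of step 2 and value of joint thandle above 11.6 rad and linear speed of lid below 0.02 m/s); the robot touches nothing.
It fails at once if the flowerpot is pushed more than 40 mm (distance of flowerpot from where it was at the start of the episode above 0.04 m).
It fails at once if the bottle is pushed more than 40 mm (distance of feed_bottle from where it was at the start of the episode above 0.04 m).
It fails at once if the scoop is pushed more than 40 mm (distance of scoop from where it was at the start of the episode above 0.04 m).
Of cartridge1, cartridge2, cartridge3 only 2 to 3 are there at a start; the rules pass over those that are not, and their reading is None.
At some moment in a run one of lid, cartridge1, cartridge2, cartridge3 may be knocked a few centimetres aside while the robot is not near it.
Once in a run the grip may slacken for a moment while it holds something.
It also fails if it takes over 200 s, if anything falls off the work surface, if the arm or the gripper's body presses on something with over 40 N, if the wrist force passes 120 N, or if a joint passes its speed limit or range.

## Working session

There is one attempt and no reset: what is moved stays moved. The work goes in short steps, Python scripts to look and compute and a shell command to move; the robot and the scene stay as the last step left them, time stands still between calls to the robot, and variables do not carry over. Pictures are saved under pics/ and viewed, and the job is handed in when it is done.

```bash
ls; mkdir -p pics; python3 - <<'E'
from workcell import status, vision
import cv2
print(status.state())
for n in ["scene","top"]:
    f=vision.grab_frame(n); cv2.imwrite(f"pics/{n}0.png",f["color"]); print(n,f["fov_y"],f["cx"],f["cy"],f["pose"].round(3).tolist() if hasattr(f["pose"],'round') else f["pose"])
    for l in ["feeder","pin_a","hub","end_a","lid","cartridge1","flowerpot","feed_bottle","scoop"]:
        print(n,l,[(round(d["p"],2),[round(float(v)) for v in d["location"]]) for d in vision.find_in(n,l)])
E
```

```text
pics
{'time_s': 0.0, 'qpos': array([-7.23656069e+01,  1.83507378e+01,  8.97061300e+01, -1.82782314e-03,
        7.20426517e+01, -1.14682920e+00]), 'qvel': array([ 0.09521199,  0.0188965 , -0.0123245 ,  0.03433919,  0.08685284,
       -0.01971167]), 'effort': array([-1.35367109e-04, -4.12454510e+01, -2.31975782e+01,  7.27406982e-02,
        4.56517248e-02, -1.57318050e-04]), 'ee_pos': array([ 185.06166092, -544.22898457,  403.93090874]), 'ee_rot': array([-1.79900466e+02, -2.54390490e-04,  1.87817871e+01]), 'force': array([ 1.07357216, -0.56816064, -0.06237032]), 'torque': array([ 0.00401987,  0.05161394, -0.06149389]), 'gripper_width': 91.07101289104452}
scene 55.80985868264043 319.7634235127865 194.92111666933243 [[-0.186, 0.846, -0.499, 1147.36], [0.982, 0.162, -0.092, 183.73], [0.003, -0.508, -0.862, 1146.149], [0.0, 0.0, 0.0, 1.0]]
scene feeder [(0.72, [595, 107, 46])]
scene pin_a [(0.78, [590, 108, 49])]
scene hub [(0.79, [590, 215, 157])]
scene end_a [(0.65, [584, 214, 151]), (0.63, [695, 406, 53])]
scene lid [(0.94, [583, -326, 12])]
scene cartridge1 [(0.75, [401, -327, 38]), (
[... 262 characters left out ...]
op 49.26571497771363 313.9971590064153 197.53122286034267 [[0.014, -0.989, 0.144, 374.542], [-1.0, -0.013, 0.003, 68.585], [-0.001, -0.144, -0.99, 1128.083], [0.0, 0.0, 0.0, 1.0]]
top feeder [(0.77, [564, 100, 34])]
top pin_a [(0.9, [560, 99, 32]), (0.22, [726, 412, 57])]
top hub [(0.64, [579, 217, 158]), (0.64, [724, 416, 54])]
top end_a [(0.79, [578, 214, 150])]
top lid [(0.81, [572, -327, 12])]
top cartridge1 [(0.88, [384, -322, 36]), (0.87, [488, 411, 39]), (0.69, [552, 350, 36]), (0.62, [392, 459, 39]), (0.54, [501, 494, 37]), (0.37, [726, -116, 5])]
top flowerpot [(0.7, [722, 414, 56]), (0.32, [578, 215, 156])]
top feed_bottle [(0.59, [299, 384, 99])]
top scoop [(0.71, [725, -115, 2])]
```

View pics/scene0.png

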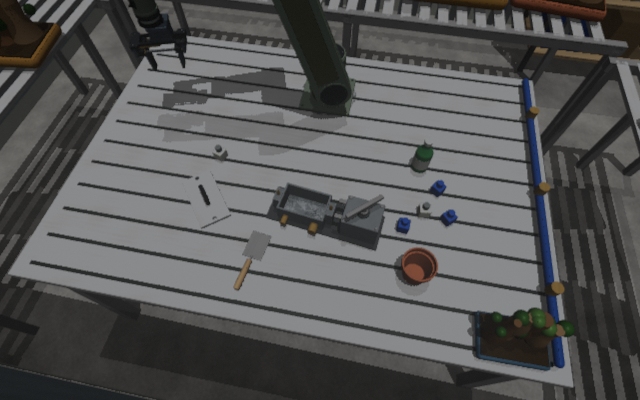

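View pics/top0.png

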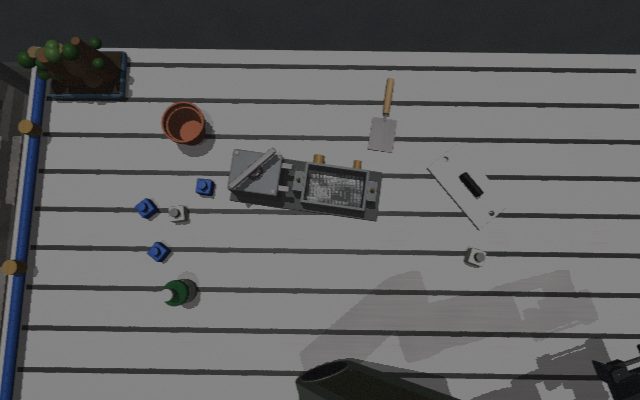

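The white cartridges are at top pixels (476,257) and (177,213), and the blue look-alikes are at (204,187), (146,208) and (158,252). I'll confirm with crops and check the calibration of both cameras.

```bash
cat > h.py <<'E'
import numpy as np, cv2
from workcell import status, vision
from scipy.spatial.transform import Rotation as Ro
def foc(f): return 200/np.tan(np.radians(f["fov_y"]/2))
def cloud(f):
    fl=foc(f); z=f["depth"].astype(float); v,u=np.mgrid[0:400,0:640]
    P=np.stack([(u-f["cx"])/fl*z,(v-f["cy"])/fl*z,z],-1)
    T=np.array(f["pose"]); W=P@T[:3,:3].T+T[:3,3]; W[z<=0]=np.nan; return W
def ray(f,u,v,z):
    fl=foc(f);T=np.array(f["pose"]);d=T[:3,:3]@np.array([(u-f["cx"])/fl,(v-f["cy"])/fl,1]);o=T[:3,3]
    return o+d*(z-o[2])/d[2]
def proj(f,P):
    T=np.array(f["pose"]);c=T[:3,:3].T@(np.array(P,float)-T[:3,3]);fl=foc(f)
    return c[0]/c[2]*fl+f["cx"],c[1]/c[2]*fl+f["cy"]
def plan(xyz=None,yaw=None,grasp=True):
    """xyz = wanted grasp point, yaw wanted (tool x heading)"""
    s=status.state();p=np.array(s["ee_pos"]);R=Ro.from_euler("xyz",s["ee_rot"],degrees=True)
    y0=s["ee_rot"][2]
    if yaw is None: yaw=y0
    Rt=Ro.from_euler("xyz",[180,0,yaw],degrees=True)
    if xyz is None: t=p
    else: t=np.array(xyz,float)+[0,0,172*grasp]
    d=R.inv().apply(t-p); rv=(R.inv()*Rt).as_rotvec()
    n=int(max(np.ceil(np.linalg.norm(d)/60),np.ceil(np.degrees(np.linalg.norm(rv))/10),1))
    print(f"t={s['time_s']:.2f} now grasp {(p+R.apply([0,0,172])).round(1)} rot {np.round(s['ee_rot'],2)} w={s['gripper_width']:.1f} F={np.round(s['force'],1)} q6={s['qpos'][5]:.1f}")
    print("total tool shift mm",d.round(1),"rotvec",rv.round(4),"N>=",n)
    # if turn first then shift
    print(" shift if turned first (target axes)",Rt.inv().apply(t-p).round(1))
def show(f,name,box=None,s=1):
    im=f["color"]
    if box: im=im[box[1]:box[3],box[0]:box[2]]
    im=cv2.resize(im,None,fx=s,fy=s,interpolation=cv2.INTER_CUBIC); cv2.imwrite("pics/"+name,im)
E
python3 - <<'E'
from h import *
for n in ["scene","top","wrist"]:
    f=vision.grab_frame(n);W=cloud(f)
    if n=="wrist":
        s=status.state();R=Ro.from_euler("xyz",s["ee_rot"],degrees=True).as_matrix()
        T=np.array(f["pose"]);print("wrist cam in tool",(R.T@(T[:3,3]-s["ee_pos"])).round(1),(R.T@T[:3,:3]).round(3).tolist(),f["fov_y"])
        show(f,"wrist0.png"); continue
    z=W[...,2]; m=np.abs(z)<15; print(n,"bench z",np.nanmedian(z[m]))
    for l in ["lid","cartridge1","feeder"]:
        for d in vision.silhouettes(n,l)[:6]:
            P=W[d["pixels"]&~np.isnan(z)]; v,u=np.nonzero(d["pixels"]); c=f["color"][d["pixels"]].mean(0).round()
            print(n,l,round(d["p"],2),u.mean().round(),v.mean().round(),len(u),"med",np.median(P,0).round(1),"zmax",np.percentile(P[:,2],97).round(1),c)
    if n=="top":
        a=f["color"]; A=a[150:290,110:250]; B=a[190:320,400:540]
        cv2.imwrite("pics/crop0.png",np.hstack([cv2.resize(A,(390,390)),cv2.resize(B,(390,390))]))
E
```

```text
scene bench z 2.52808740209025
scene lid 0.78 205.0 198.0 1590 med [ 579.9 -323.5   12.7] zmax 45.5 [131. 129. 128.]
scene lid 0.51 418.0 265.0 1066 med [694.1 406.7  55. ] zmax 92.8 [43. 53. 82.]
scene cartridge1 0.77 448.0 217.0 197 med [508.5 495.2  40.1] zmax 63.0 [84. 51. 40.]
scene cartridge1 0.73 423.0 209.0 192 med [495.4 413.7  40.2] zmax 64.1 [88. 89. 88.]
scene cartridge1 0.72 437.0 187.0 172 med [400.4 456.6  40.7] zmax 64.0 [82. 49. 38.]
scene cartridge1 0.67 403.0 225.0 217 med [566.7 351.1  39.7] zmax 63.7 [89. 57. 46.]
scene cartridge1 0.44 219.0 152.0 172 med [ 397.4 -326.    38.9] zmax 63.6 [86. 88. 87.]
scene feeder 0.87 329.0 214.0 4775 med [590.8 111.8  48.6] zmax 155.1 [67. 66. 65.]
top bench z 0.5561111700576475
top lid 0.84 467.0 186.0 3218 med [ 570.2 -323.7   10.4] zmax 44.1 [120. 120. 121.]
top cartridge1 0.81 146.0 208.0 273 med [499.  492.4  40.2] zmax 62.6 [84. 47. 31.]
top cartridge1 0.76 177.0 213.0 309 med [487.3 412.5  40. ] zmax 62.6 [91. 92. 92.]
top cartridge1 0.73 158.0 251.0 289 med [394.3 454.5  40.2] zmax 62.4 [89. 51. 35.]
top cartridge1 0.54 204.0 187.0 260 med [556.  347.9  40.8] zmax 62.4 [92. 55. 38.]
top feeder 0.61 304.0 185.0 7859 med [562.1  97.   33.6] zmax 154.3 [72. 71. 71.]
wrist cam in tool [76.5  0.2 20.9] [[0.001, -0.962, -0.272], [1.0, 0.0, 0.0], [-0.0, -0.272, 0.962]] 71.69550541262569
```

View pics/crop0.png

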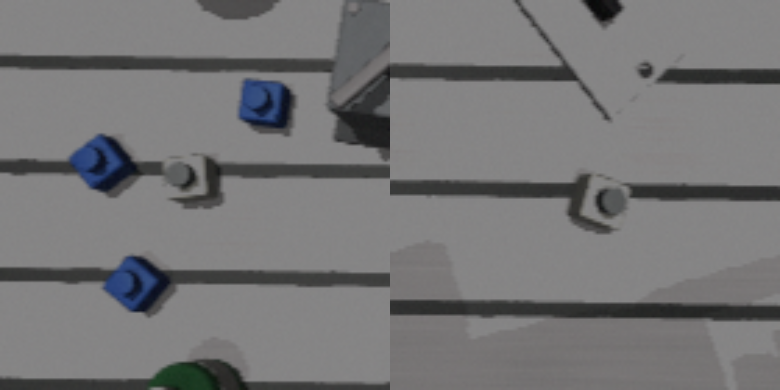

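View pics/wrist0.png

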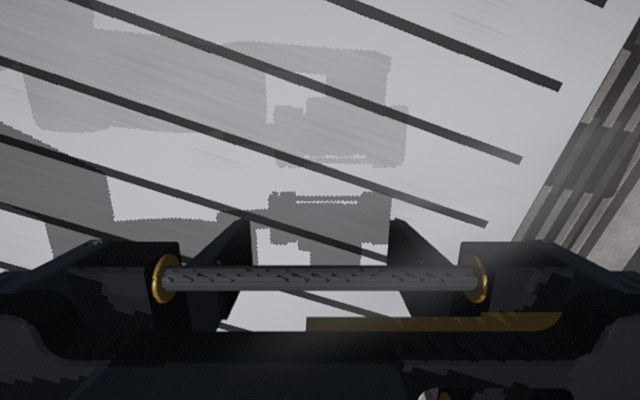

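Two white cartridges are confirmed at crop (188,178) and (604,200). The three blue ones are decoys, and I'll check later for a third hidden behind the arm. Next I'll move over the near one.

```bash
python3 - <<'E'
from h import *
plan([390,-325,200])
E
```

```text
t=1.45 now grasp [ 185.2 -544.4  232.8] rot [180.    -0.    18.78] w=90.9 F=[-0.9  0.6 -0.6] q6=-1.1
total tool shift mm [ 264.6 -141.7   32.8] rotvec [ 0. -0. -0.] N>= 6
 shift if turned first (target axes) [ 264.6 -141.7   32.8]
```

```bash
python3 -m jog '[[0.06,0.044,-0.0236,0.0055,0,0,0],[0.06,0.044,-0.0236,0.0055,0,0,0],[0.06,0.044,-0.0236,0.0055,0,0,0],[0.06,0.044,-0.0236,0.0055,0,0,0],[0.06,0.044,-0.0236,0.0055,0,0,0],[0.06,0.044,-0.0236,0.0055,0,0,0],[0.06,0,0,0,0,0,0],[0.06,0,0,0,0,0,0]]' 20
cat >> h.py <<'E'
def carts(name="wrist",crop=None):
    f=vision.grab_frame(name);W=cloud(f);out=[]
    for d in vision.silhouettes(name,"cartridge1"):
        if d["p"]<.3: continue
        m=d["pixels"];v,u=np.nonzero(m);P=W[m];P=P[~np.isnan(P[:,0])]
        c=f["color"][m].astype(float).mean(0)
        top=P[P[:,2]>54]
        b=P[(P[:,2]>34)&(P[:,2]<47)]
        print(name,round(d["p"],2),"px",u.mean().round(),v.mean().round(),"n",len(u),"BLUE" if c[0]>1.3*c[2] else "white","neck",top.mean(0).round(1) if len(top) else None,"mid",(top.max(0)/2+top.min(0)/2).round(1) if len(top) else None,"shoulder rect",cv2.minAreaRect(b[:,:2].astype(np.float32)) if len(b)>5 else None)
    return f
E
python3 - <<'E'
from h import *
f=carts(); show(f,"w1.png"); plan()
f=vision.grab_frame("top");show(f,"top1.png")
E
```

```text
time_s: 2.45
ee_pos: [389.4, -325.5, 371.9]
ee_rot: [180.0, 0.0, 18.8]
force: [-1.0, 0.2, 0.1]
gripper_width: 59.7
wrist 0.65 px 327.0 189.0 n 1109 white neck [ 391.3 -334.3   58.9] mid [ 390.7 -334.6   58. ] shoulder rect ((390.7641906738281, -334.49993896484375), (37.766746520996094, 37.708621978759766), 71.52622985839844)
t=2.55 now grasp [ 388.9 -326.2  199.9] rot [1.7996e+02 1.0000e-02 1.8710e+01] w=59.9 F=[-0.6 -0.1  0. ] q6=30.0
total tool shift mm [0. 0. 0.] rotvec [0.0006 0.0001 0.    ] N>= 1
 shift if turned first (target axes) [0. 0. 0.]
```

View pics/w1.png

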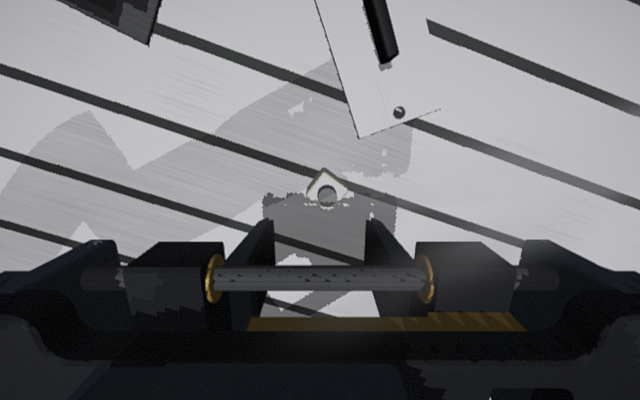

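View pics/top1.png

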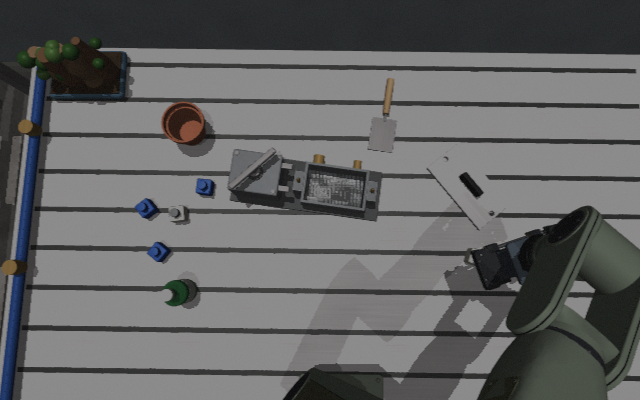

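The white cartridge is at wrist pixel (327,189), and no third one appears in the area uncovered in the top view. I'll go down onto its neck.

```bash
python3 - <<'E'
from h import *
plan([390.7,-334.5,61])
E
```

```text
t=2.60 now grasp [ 388.9 -326.3  199.9] rot [179.97   0.    18.69] w=59.8 F=[-1.3 -0.1  0.9] q6=30.0
total tool shift mm [ -0.9   8.4 138.9] rotvec [0.0006 0.     0.    ] N>= 3
 shift if turned first (target axes) [ -0.9   8.5 138.9]
```

```bash
python3 -m jog '[[0.06,-0.001,0.0085,0,0,0,0],[0.06,0,0,0.04,0,0,0],[0.06,0,0,0.04,0,0,0],[0.06,0,0,0.035,0,0,0],[0.06,0,0,0.023,0,0,0],[0.06,0,0,0,0,0,0],[0.0,0,0,0,0,0,0],[0.0,0,0,0,0,0,0],[0.0,0,0,0,0,0,0],[0.0,0,0,0,0,0,0],[0.0,0,0,0,0,0,0]]' 25
python3 -m jog '[[0.0,0,0,0,0,0,0],[0.0,0,0,0,0,0,0]]'
```

```text
time_s: 3.98
ee_pos: [391.4, -333.7, 234.2]
ee_rot: [180.0, -0.0, 18.8]
force: [-0.3, 0.7, 3.4]
gripper_width: 21.2
time_s: 4.22
ee_pos: [391.4, -333.7, 234.2]
ee_rot: [180.0, -0.0, 18.8]
force: [-0.7, 1.6, 4.7]
gripper_width: 21.2
```

```bash
python3 -m jog '[[0.0,0,0,-0.02,0,0,0],[0.0,0,0,-0.06,0,0,0],[0.0,0,0,-0.06,0,0,0],[0.0,0,0,-0.06,0,0,0],[0,0,0,0,0,0,0]]'
python3 - <<'E'
from h import *
plan([565,-20,260],79)
f=vision.grab_frame("wrist");show(f,"w2.png")
E
```

```text
time_s: 4.85
ee_pos: [391.8, -334.1, 438.4]
ee_rot: [179.5, -0.3, 18.8]
force: [-0.2, -0.0, -1.1]
gripper_width: 21.2
t=4.85 now grasp [ 393.1 -335.4  266.4] rot [179.46  -0.3   18.78] w=21.2 F=[-0.2 -0.  -1.1] q6=29.5
total tool shift mm [ 265.1 -241.7    5.5] rotvec [ 1.120e-02  2.000e-04 -1.051e+00] N>= 7
 shift if turned first (target axes) [341.4 110.1   6.4]
```

View pics/w2.png

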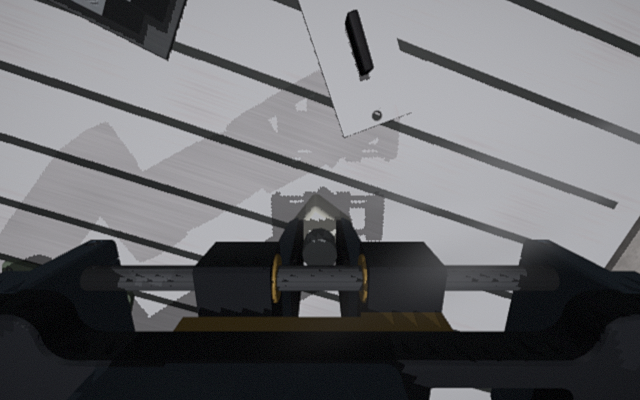

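```bash
python3 -m jog '[[0,0.0442,-0.0403,0.001,0,0,0],[0,0.0442,-0.0403,0.001,0,0,0],[0,0.0442,-0.0403,0.001,0,0,0],[0,0.0442,-0.0403,0.001,0,0,0],[0,0.0442,-0.0403,0.001,0,0,0],[0,0.0442,-0.0403,0.001,0,0,0],[0,0,0,0,0,0,-0.175],[0,0,0,0,0,0,-0.175],[0,0,0,0,0,0,-0.175],[0,0,0,0,0,0,-0.175],[0,0,0,0,0,0,-0.175],[0,0,0,0,0,0,-0.175]]'
python3 -m jog '[[0,0,0,0,0,0,0]]'
python3 - <<'E'
from h import *
plan()
f=vision.grab_frame("wrist");show(f,"w3.png");W=cloud(f)
np.save("w3.npy",W)
for l in ["pin_a","hub","end_a","feeder"]:
    print(l,[(round(d["p"],2),[round(float(v)) for v in d["location"]]) for d in vision.find_in("wrist",l)])
E
```

```text
time_s: 6.4
ee_pos: [564.2, -19.4, 424.8]
ee_rot: [-179.7, 0.0, 79.3]
force: [-0.4, -0.0, -0.5]
gripper_width: 21.0
time_s: 6.52
ee_pos: [564.3, -19.4, 425.3]
ee_rot: [-179.7, 0.0, 78.8]
force: [0.9, -1.2, -0.5]
gripper_width: 21.4
t=6.53 now grasp [563.5 -19.4 253.3] rot [-1.7974e+02  4.0000e-02  7.8830e+01] w=21.4 F=[ 0.9 -1.2 -0.5] q6=8.0
total tool shift mm [0. 0. 0.] rotvec [-0.0046  0.0008 -0.    ] N>= 1
 shift if turned first (target axes) [0. 0. 0.]
pin_a [(0.83, [568, 82, 5])]
hub []
end_a []
feeder [(0.85, [573, 84, 3])]
```

View pics/w3.png

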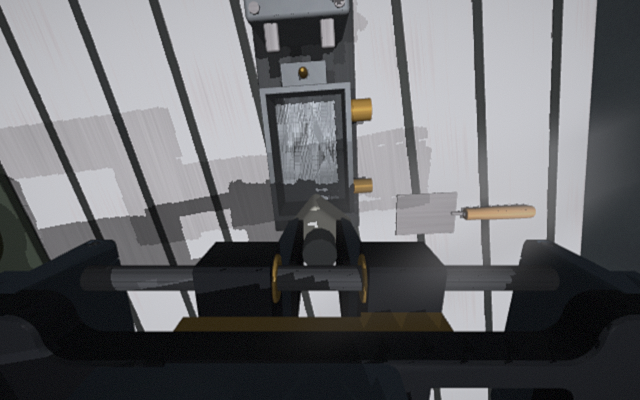

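```bash
python3 - <<'E'
from h import *
W=np.load("w3.npy");z=W[...,2]
roi=np.zeros((400,640),bool);roi[0:220,230:370]=True
print("bench z",np.nanmedian(z[100:200,460:540]))
m=roi&(z>67)&(z<77)&(W[...,0]<640)&(W[...,0]>480)
P=W[m];print(len(P),np.median(P[:,2]))
p0=W[145,310]; 
c0=np.array([570,68.]);th0=np.radians(79)
for it in range(8):
    ey=np.array([np.cos(th0),np.sin(th0)]);ex=np.array([ey[1],-ey[0]])
    q=(P[:,:2]-c0);x=q@ex;y=q@ey
    # side rims: |x| in 40..56, y -40..60
    s=(np.abs(y)<65)
    L=s&(x<-40)&(x>-58);Rr=s&(x>40)&(x<58)
    a=np.polyfit(y[L],x[L],1);b=np.polyfit(y[Rr],x[Rr],1)
    T=(np.abs(x)<38)&(y>66)&(y<86)
    th0-= (a[0]+b[0])/2; cx=(a[1]+b[1])/2; c0=c0+ex*cx
print("c0",c0,np.degrees(th0),"left",a,L.sum(),"right",b,Rr.sum())
for lo,hi in [(-40,-20),(0,20),(30,50)]:
    k=(y>lo)&(y<hi); print(lo,np.percentile(x[k&L],[3,97]).round(1),np.percentile(x[k&Rr],[3,97]).round(1))
k=(np.abs(x)<12)&(y>50)&(y<120);print("y hist",np.histogram(y[k],bins=np.arange(50,121,4)))
# inner far wall: floor pts
Q=W[roi&(z<15)&(z>0)];q=Q[:,:2]-c0;fx=q@ex;fy=q@ey
k=(np.abs(fx)<40)&(np.abs(fy)<90);print("floor z",np.median(Q[k,2]),"x",np.percentile(fx[k],[1,99]),"y",np.percentile(fy[k],[1,99]))
# lock box top
Q=W[:80,230:370].reshape(-1,3);Q=Q[(Q[:,2]>101)&(Q[:,2]<110)];q=Q[:,:2]-c0;bx=q@ex;by=q@ey;print("box top",len(Q),np.median(Q[:,2]),np.percentile(bx,[1,99]),np.percentile(by,[1,99]))
# pin: 
Q=W[55:95,285:322].reshape(-1,3);Q=Q[(Q[:,2]>78)&(Q[:,2]<100)];q=Q[:,:2]-c0;print("pin",len(Q),(q@ex).mean(),(q@ey).mean(),Q[:,2].max())
np.save("fr.npy",[*c0,th0])
E
```

```text
bench z -0.7606664661158788
3202 70.99067485075585
c0 [564.81061169  68.96482533] 82.75588095324554 left [ 1.44948742e-02 -4.72995261e+01] 501 right [-1.45030844e-02  4.72984114e+01] 493
-40 [-50.9 -44.9] [45.2 50.3]
0 [-50.7 -44.9] [45.  50.7]
30 [-50.8 -47.7] [40.2 44.4]
y hist (array([87,  7,  0,  0,  0,  0,  0,  0,  2, 69,  0,  0,  0,  0,  0,  0,  0]), array([ 50,  54,  58,  62,  66,  70,  74,  78,  82,  86,  90,  94,  98,
       102, 106, 110, 114, 118]))
floor z 5.006245012250076 x [-39.23478598  39.272662  ] y [-88.28249878  86.46375532]
box top 1891 104.8540790949038 [-48.17201614  48.05807293] [ 86.12116241 102.06994814]
pin 84 0.3874550364529372 41.255863902704974 95.20005258584263
```

```bash
cat > fit.py <<'E'
from h import *
def fit(W,c0,th0,ymin=-30,box=(0,400,0,640)):
    roi=np.zeros((400,640),bool);roi[box[0]:box[1],box[2]:box[3]]=True
    z=W[...,2];m=roi&(z>67)&(z<77);P=W[m];A=W[roi&(z>78)&(z<97)]
    c0=np.array(c0,float)
    for it in range(10):
        ey=np.array([np.cos(th0),np.sin(th0)]);ex=np.array([ey[1],-ey[0]])
        x=(P[:,:2]-c0)@ex;y=(P[:,:2]-c0)@ey
        s=(y>ymin)&(y<68)
        L=s&(x<-38)&(x>-60);R=s&(x>38)&(x<60)
        a=np.polyfit(y[L],x[L],1);b=np.polyfit(y[R],x[R],1)
        th0-=(a[0]+b[0])/2;c0=c0+ex*(a[1]+b[1])/2
        E=(np.abs(x)<43)&(y>58)&(y<82)
        if E.sum()>10: w=(np.percentile(y[E],2)+min(np.percentile(y[E],98),200))/2
        px=(A[:,:2]-c0)@ex;py=(A[:,:2]-c0)@ey
        out=[]
        for sg in(1,-1):
            k=(np.abs(px)<9)&(np.abs(py-91*sg)<9)
            if k.sum()>5: out.append((sg,k.sum(),((px[k].max()+px[k].min())/2).round(2),((py[k].max()+py[k].min())/2-91*sg).round(2)))
        if out: c0=c0+ey*np.mean([o[3] for o in out])
    print("c",c0.round(2),"th",np.degrees(th0).round(2),"a",a.round(4),"b",b.round(4),L.sum(),R.sum(),"pins",out,"farwall y",np.percentile(y[E],[3,97]).round(1))
    return c0,th0
E
python3 - <<'E'
from fit import *
W=np.load("w3.npy")
c0,th=fit(W,[560,20],np.radians(82),box=(40,200,230,370)); np.save("fr.npy",[*c0,th])
E
```

```text
c [558.62  20.61] th 82.64 a [ 3.00000e-04 -4.77587e+01] b [-3.00000e-04  4.77587e+01] 477 461 pins [(1, np.int64(84), np.float64(-0.09), np.float64(0.0))] farwall y [73.1 81.6]
```

```bash
python3 - <<'E'
from h import *
plan([554,-15,69],82.6)
E
```

```text
t=6.78 now grasp [564.3 -19.4 255.2] rot [-1.7995e+02  1.0000e-02  7.8870e+01] w=21.0 F=[ 0.6  0.4 -0.7] q6=8.0
total tool shift mm [  2.3 -11.  186.2] rotvec [-0.0009  0.0002 -0.0651] N>= 4
 shift if turned first (target axes) [  3.  -11.  186.2]
```

```bash
python3 -m jog '[[0,0.003,-0.011,0,0,0,-0.065],[0,0,0,0.04,0,0,0],[0,0,0,0.04,0,0,0],[0,0,0,0.04,0,0,0],[0,0,0,0.03,0,0,0],[0,0,0,0.02,0,0,0],[0,0,0,0.008,0,0,0],[0,0,0,0,0,0,0]]'
python3 -m jog '[[0,0,0,0.008,0,0,0],[0,0,0,0,0,0,0]]'
```

```text
time_s: 7.78
ee_pos: [554.4, -14.4, 249.7]
ee_rot: [-180.0, 0.0, 82.6]
force: [0.2, -0.2, -0.7]
gripper_width: 21.1
time_s: 8.02
ee_pos: [554.2, -14.3, 241.8]
ee_rot: [-180.0, 0.0, 82.7]
force: [1.1, 0.4, -1.3]
gripper_width: 21.2
```

Release with a small opening and lift.

```bash
python3 -m jog '[[0.04,0,0,0,0,0,0],[0.04,0,0,0,0,0,0],[0.04,0,0,0,0,0,0],[0.04,0,0,-0.03,0,0,0],[0.04,0,0,-0.05,0,0,0],[0.06,0,0,-0.06,0,0,0],[0.06,0,0,-0.05,0,0,0],[0.06,0,0,0,0,0,0]]'
python3 - <<'E'
from h import *
f=vision.grab_frame("wrist");show(f,"w4.png")
carts("top")
plan([490,408,200],82.6)
E
```

```text
time_s: 9.02
ee_pos: [554.7, -14.3, 436.6]
ee_rot: [179.4, -0.0, 82.7]
force: [0.6, -0.0, -0.7]
gripper_width: 60.2
top 0.8 px 146.0 208.0 n 325 BLUE neck [502.1 499.5  60.4] mid [503.2 500.6  59.6] shoulder rect ((502.00299072265625, 499.1978759765625), (37.14179229736328, 38.685333251953125), 41.810115814208984)
top 0.77 px 204.0 187.0 n 277 BLUE neck [559.2 353.4  60.8] mid [560.5 353.3  60.9] shoulder rect ((559.5562133789062, 353.7340087890625), (38.17289352416992, 37.1070556640625), 87.0552978515625)
top 0.57 px 158.0 252.0 n 340 BLUE neck [393.2 461.   60.3] mid [393.5 461.1  59.8] shoulder rect ((393.29022216796875, 461.9349365234375), (38.74087905883789, 38.65787124633789), 53.26166534423828)
t=9.18 now grasp [553.5 -14.3 258.6] rot [-1.7987e+02  2.0000e-02  8.2660e+01] w=59.6 F=[-0.1 -0.8 -0.3] q6=4.7
total tool shift mm [ 410.7 -117.1   58.7] rotvec [-0.0023  0.0003  0.0011] N>= 8
 shift if turned first (target axes) [ 410.6 -117.7   58.6]
```

View pics/w4.png

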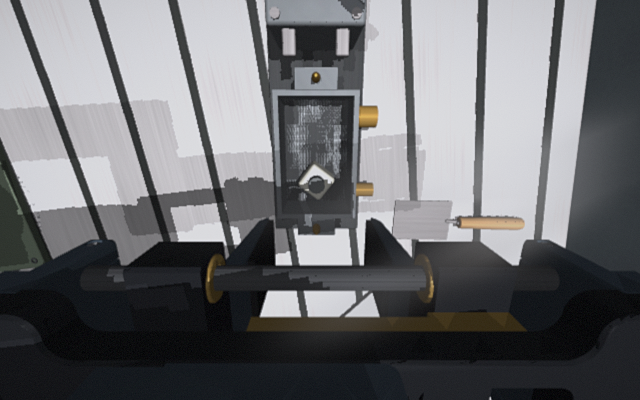

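Cartridge 1 stands in the chamber at pixel (316,180). On to the second white one at top pixel (177,213).

```bash
python3 -m jog '[[0.06,0.0513,-0.0147,0,0,0,0],[0.06,0.0513,-0.0147,0,0,0,0],[0.06,0.0513,-0.0147,0,0,0,0],[0.06,0.0513,-0.0147,0,0,0,0],[0.06,0.0513,-0.0147,0,0,0,0],[0.06,0.0513,-0.0147,0,0,0,0],[0.06,0.0513,-0.0147,0,0,0,0],[0.06,0.0513,-0.0147,0,0,0,0],[0.06,0,0,0.055,0,0,0],[0.06,0,0,0,0,0,0],[0.06,0,0,0,0,0,0]]'
python3 - <<'E'
from h import *
f=carts();show(f,"w5.png")
f=vision.grab_frame("top");show(f,"top5.png",(110,130,270,290),3)
plan()
E
```

```text
time_s: 10.55
ee_pos: [490.5, 407.5, 377.0]
ee_rot: [-180.0, 0.0, 82.6]
force: [0.9, 0.3, 0.2]
gripper_width: 59.8
wrist 0.89 px 317.0 179.0 n 1086 white neck [488.9 418.2  58.8] mid [488.9 418.1  57.7] shoulder rect ((488.6943054199219, 417.6856689453125), (37.87774658203125, 38.03221893310547), 8.373795509338379)
wrist 0.88 px 319.0 107.0 n 1217 BLUE neck [501.9 499.   58.9] mid [501.7 498.9  58.7] shoulder rect ((502.0236511230469, 499.023681640625), (37.96321487426758, 37.745948791503906), 39.81521224975586)
wrist 0.55 px 379.0 215.0 n 752 BLUE neck [559.2 367.3  77.6] mid [545.7 385.  129.6] shoulder rect ((559.2770385742188, 357.4685363769531), (30.180940628051758, 37.88201904296875), 82.93515014648438)
t=10.70 now grasp [491.2 407.7 206.8] rot [ 1.7985e+02 -1.4000e-01  8.2610e+01] w=59.8 F=[ 0.2 -0.1  0.2] q6=46.1
total tool shift mm [0. 0. 0.] rotvec [ 0.0026 -0.0025 -0.    ] N>= 1
 shift if turned first (target axes) [0. 0. 0.]
```

View pics/w5.png

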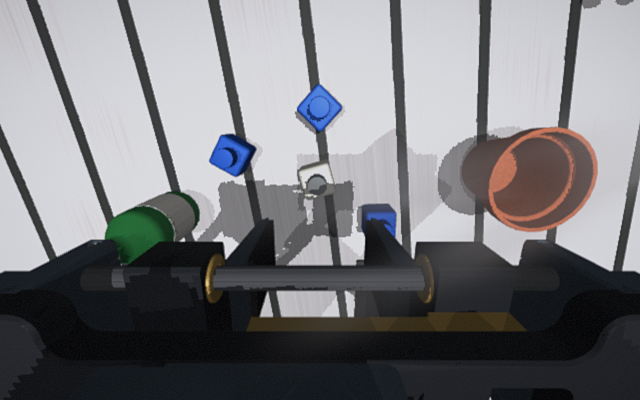

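The white cartridge is at (317,179) with blue ones around it. It matches the description and the fingers have clear space.

```bash
python3 - <<'E'
from h import *
plan([488.8,418,61])
E
```

```text
t=10.70 now grasp [491.2 407.7 206.8] rot [ 1.7985e+02 -1.4000e-01  8.2610e+01] w=59.8 F=[ 0.2 -0.1  0.2] q6=46.1
total tool shift mm [ 10.   -3.6 145.8] rotvec [ 0.0026 -0.0025 -0.    ] N>= 3
 shift if turned first (target axes) [ 10.3  -3.2 145.8]
```

```bash
python3 -m jog '[[0.06,0.01,-0.003,0,0,0,0],[0.06,0,0,0.04,0,0,0],[0.06,0,0,0.04,0,0,0],[0.06,0,0,0.036,0,0,0],[0.06,0,0,0.025,0,0,0],[0.06,0,0,0,0,0,0],[0.0,0,0,0,0,0,0],[0.0,0,0,0,0,0,0],[0.0,0,0,0,0,0,0],[0.0,0,0,0,0,0,0],[0.0,0,0,0,0,0,0],[0.0,0,0,0,0,0,0]]' 25
python3 -m jog '[[0.0,0,0,-0.02,0,0,0],[0.0,0,0,-0.06,0,0,0],[0.0,0,0,-0.06,0,0,0],[0.0,0,0,-0.06,0,0,0],[0,0,0,0,0,0,0],[0,0,0,0,0,0,0]]'
python3 - <<'E'
from h import *
c=np.load("fr.npy");ey=np.array([np.cos(c[2]),np.sin(c[2])]);g=c[:2]+36*ey
plan([*g,255],82.6)
f=vision.grab_frame("wrist");show(f,"w6.png")
E
```

```text
time_s: 12.2
ee_pos: [488.5, 418.1, 236.2]
ee_rot: [180.0, -0.0, 82.7]
force: [-0.1, 0.3, 2.8]
gripper_width: 21.4
time_s: 12.95
ee_pos: [488.0, 417.8, 434.6]
ee_rot: [-179.9, 0.1, 82.7]
force: [-0.2, -1.3, -0.3]
gripper_width: 21.1
t=12.95 now grasp [487.8 417.6 262.6] rot [-1.7992e+02  9.0000e-02  8.2670e+01] w=21.1 F=[-0.2 -1.3 -0.3] q6=46.9
total tool shift mm [-348.9  120.7    8. ] rotvec [-0.0014  0.0016  0.0012] N>= 7
 shift if turned first (target axes) [-348.8  121.1    7.6]
```

View pics/w6.png

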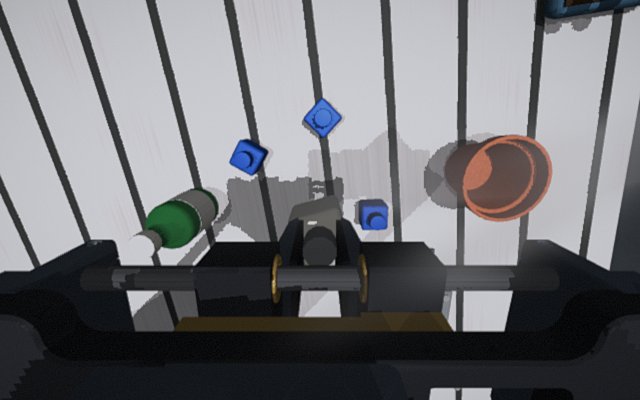

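```bash
python3 -m jog '[[0,-0.0498,0.0173,0,0,0,0],[0,-0.0498,0.0173,0,0,0,0],[0,-0.0498,0.0173,0,0,0,0],[0,-0.0498,0.0173,0,0,0,0],[0,-0.0498,0.0173,0,0,0,0],[0,-0.0498,0.0173,0,0,0,0],[0,-0.0498,0.0173,0,0,0,0],[0,0,0,0,0,0,0],[0,0,0,0,0,0,0]]'
python3 - <<'E'
from h import *
f=vision.grab_frame("wrist");show(f,"w7.png")
c=np.load("fr.npy");ey=np.array([np.cos(c[2]),np.sin(c[2])]);g=c[:2]+36*ey
plan([*g,71],82.6)
E
```

```text
time_s: 14.12
ee_pos: [563.9, 56.9, 434.0]
ee_rot: [-179.8, 0.0, 82.6]
force: [-0.4, 0.4, -0.9]
gripper_width: 21.0
t=14.18 now grasp [563.3  57.6 262.4] rot [-1.7984e+02  1.0000e-02  8.2700e+01] w=21.2 F=[-0.4 -1.  -0.9] q6=11.9
total tool shift mm [-1.300e+00  1.000e-01  1.914e+02] rotvec [-0.0027  0.0001  0.0018] N>= 4
 shift if turned first (target axes) [ -1.3  -0.4 191.4]
```

View pics/w7.png

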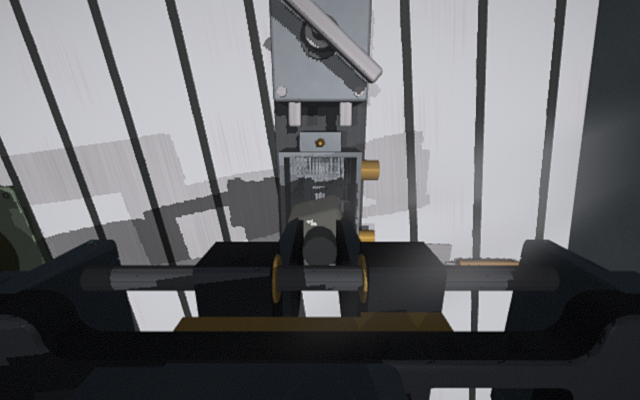

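```bash
python3 -m jog '[[0,-0.001,0,0.04,0,0,0],[0,0,0,0.04,0,0,0],[0,0,0,0.04,0,0,0],[0,0,0,0.035,0,0,0],[0,0,0,0.02,0,0,0],[0,0,0,0.01,0,0,0],[0,0,0,0.005,0,0,0],[0,0,0,0,0,0,0]]'
python3 -m jog '[[0.04,0,0,0.001,0,0,0],[0.04,0,0,0,0,0,0],[0.04,0,0,0,0,0,0],[0.04,0,0,-0.03,0,0,0],[0.04,0,0,-0.05,0,0,0],[0.06,0,0,-0.06,0,0,0],[0.06,-0.05,0,-0.05,0,0,0],[0.06,-0.05,0,0,0,0,0],[0.06,0,0,0,0,0,0],[0.06,0,0,0,0,0,0]]'
python3 - <<'E'
from fit import *
f=vision.grab_frame("wrist");show(f,"w8.png");W=cloud(f)
c=np.load("fr.npy")
fit(W,c[:2],c[2],ymin=-60,box=(40,230,200,400))
plan()
f=vision.grab_frame("top");show(f,"top8.png")
carts("top")
print([(d["p"],d["location"]) for d in vision.find_in("top","lid")])
E
```

```text
time_s: 15.18
ee_pos: [564.0, 56.2, 246.1]
ee_rot: [180.0, -0.0, 82.7]
force: [-0.1, -0.5, -0.3]
gripper_width: 21.1
time_s: 16.42
ee_pos: [551.7, -37.5, 428.7]
ee_rot: [-180.0, -0.0, 82.6]
force: [-0.4, -0.9, -0.1]
gripper_width: 60.1
c [558.55  20.76] th 82.7 a [ 1.00000e-04 -4.77721e+01] b [-1.00000e-04  4.77721e+01] 609 611 pins [(1, np.int64(87), np.float64(-0.04), np.float64(-0.77)), (-1, np.int64(60), np.float64(0.41), np.float64(0.77))] farwall y [73.  81.7]
t=16.48 now grasp [551.7 -36.9 256.6] rot [-1.7996e+02 -3.0000e-02  8.2690e+01] w=59.8 F=[-0.6  0.5 -0.7] q6=2.3
total tool shift mm [0. 0. 0.] rotvec [-0.0008 -0.0005  0.    ] N>= 1
 shift if turned first (target axes) [0. 0. 0.]
top 0.81 px 320.0 186.0 n 212 white neck [563.9  57.5  65.5] mid [563.9  57.3  63.5] shoulder rect ((563.6090087890625, 57.12754440307617), (35.645687103271484, 36.70151901245117), 8.479846000671387)
top 0.78 px 159.0 252.0 n 290 BLUE neck [393.3 461.   60.5] mid [393.5 460.8  60. ] shoulder rect ((393.4427185058594, 460.3399658203125), (35.929805755615234, 36.06800079345703), 53.108795166015625)
top 0.75 px 146.0 208.0 n 315 BLUE neck [502.4 499.8  60.4] mid [503.1 500.1  59.4] shoulder rect ((501.68988037109375, 499.6392822265625), (37.86994934082031, 39.576759338378906), 41.56007385253906)
top 0.6 px 204.0 187.0 n 281 BLUE neck [559.4 353.3  60.4] mid [560.4 353.6  60.9] shoulder rect ((559.3999633789062, 353.6788330078125), (38.117767333984375, 37.57190704345703), 84.01673126220703)
top 0.48 px 343.0 189.0 n 74 white neck [554.8  -5.7  64. ] mid [554.8  -5.8  62. ] shoulder rect ((554.1915283203125, 1.5808744430541992), (15.088787078857422, 32.84064865112305), 89.22503662109375)
[(0.7, [558.9, -336.3, 6.6])]
```

View pics/w8.png

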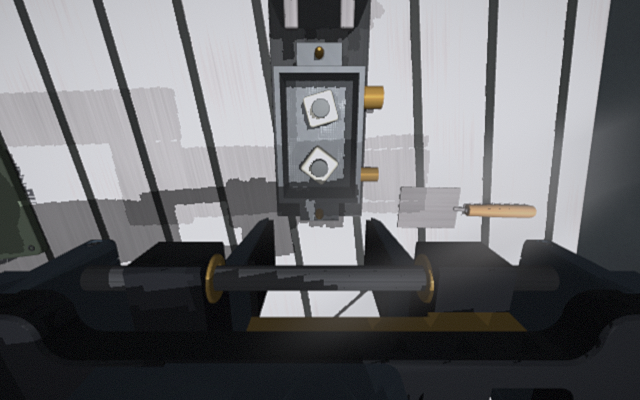

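View pics/top8.png

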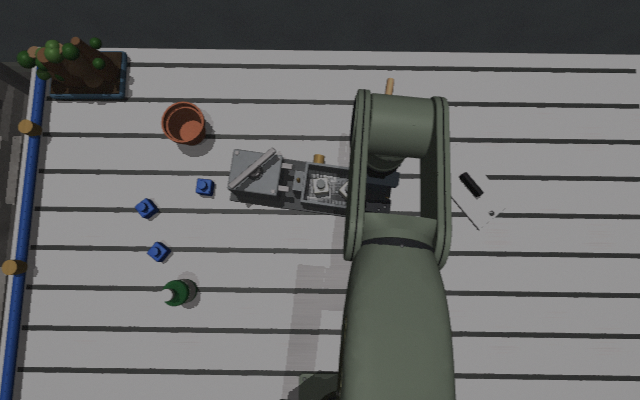

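Both cartridges stand in the chamber at (320,108) and (318,167). Now the lid.

```bash
python3 - <<'E'
from h import *
plan([530,-367,255],45)
E
```

```text
t=16.68 now grasp [551.8 -36.6 256.6] rot [-179.96   -0.     82.75] w=59.4 F=[-0.3 -0.3 -0.7] q6=2.3
total tool shift mm [-330.5   19.9    1.5] rotvec [-7.000e-04  2.000e-04  6.588e-01] N>= 6
 shift if turned first (target axes) [-249.1  218.1    1.6]
```

```bash
python3 -m jog '[[0.06,-0.055,0.0033,0,0,0,0],[0.06,-0.055,0.0033,0,0,0,0],[0.06,-0.055,0.0033,0,0,0,0],[0.06,-0.055,0.0033,0,0,0,0],[0.06,-0.055,0.0033,0,0,0,0],[0.06,-0.055,0.0033,0,0,0,0],[0.06,0,0,0,0,0,0.165],[0.06,0,0,0,0,0,0.165],[0.06,0,0,0,0,0,0.165],[0.06,0,0,0,0,0,0.164],[0.06,0,0,0,0,0,0],[0.06,0,0,0,0,0,0]]'
cat >> h.py <<'E'
def lidfit(f,zoff=0):
    W=cloud(f);ds=vision.silhouettes("wrist","lid")
    if not ds: print("no lid"); return W
    d=ds[0]; m=d["pixels"]&np.isfinite(W[...,0]);P=W[m];v,u=np.nonzero(m)
    print("lid p",round(d["p"],2),"px",u.mean().round(),v.mean().round(),len(u))
    F=P[(P[:,2]>zoff+40)&(P[:,2]<zoff+50)];L=P[(P[:,2]>zoff+4)&(P[:,2]<zoff+14)]
    for n,Q in(("fin",F),("plate",L)):
        if len(Q)>5: print(n,len(Q),"z",np.median(Q[:,2]).round(1),"rect",[np.round(a,1) for a in cv2.minAreaRect(Q[:,:2].astype(np.float32))])
    return W
E
python3 - <<'E'
from h import *
f=vision.grab_frame("wrist");show(f,"w9.png");W=lidfit(f)
plan()
E
```

```text
time_s: 18.18
ee_pos: [529.6, -367.1, 428.8]
ee_rot: [-180.0, 0.0, 45.1]
force: [0.6, 0.4, 0.1]
gripper_width: 60.3
lid p 0.96 px 323.0 128.0 11249
fin 593 z 43.7 rect [array([ 574.3, -329.1]), array([69.7, 14. ]), np.float64(39.0)]
plate 10634 z 9.0 rect [array([ 574.5, -329.1]), array([206.3, 106.1]), np.float64(38.9)]
t=18.27 now grasp [ 529.4 -367.2  256.9] rot [-180.      0.     45.01] w=59.8 F=[-0.6 -0.2  0.4] q6=9.2
total tool shift mm [0. 0. 0.] rotvec [-0.0001  0.0001 -0.    ] N>= 1
 shift if turned first (target axes) [0. 0. 0.]
```

View pics/w9.png

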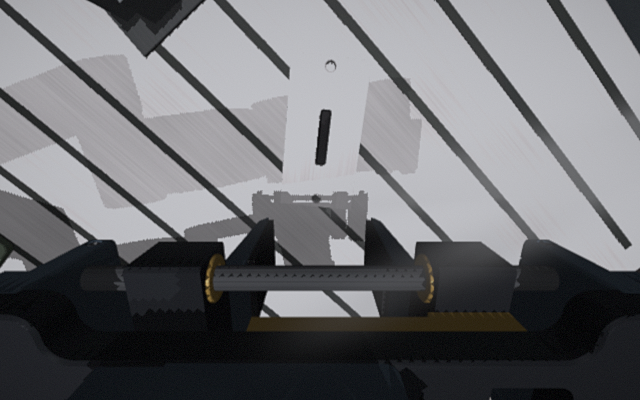

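```bash
python3 - <<'E'
from h import *
plan([574.4,-329.1,34],38.95)
E
```

```text
t=18.27 now grasp [ 529.4 -367.2  256.9] rot [-180.      0.     45.01] w=59.8 F=[-0.6 -0.2  0.4] q6=9.2
total tool shift mm [ 58.8   4.8 222.9] rotvec [-1.000e-04  1.000e-04  1.058e-01] N>= 4
 shift if turned first (target axes) [ 58.9  -1.4 222.9]
```

```bash
python3 -m jog '[[0.05,0,0,0,0,0,0.106],[0.05,0.0295,-0.0007,0.04,0,0,0],[0.05,0.0294,-0.0007,0.04,0,0,0],[0.05,0,0,0.05,0,0,0],[0.05,0,0,0.04,0,0,0],[0.05,0,0,0.03,0,0,0],[0.05,0,0,0.015,0,0,0],[0.05,0,0,0,0,0,0]]'
python3 - <<'E'
from h import *
plan([574.4,-329.1,34],38.95)
f=vision.grab_frame("wrist");show(f,"w10.png")
E
```

```text
time_s: 19.27
ee_pos: [574.3, -329.4, 213.3]
ee_rot: [-179.9, 0.0, 38.9]
force: [0.0, -0.3, 0.6]
gripper_width: 49.9
t=19.27 now grasp [ 574.  -329.3   41.3] rot [-1.7992e+02  3.0000e-02  3.8860e+01] w=49.9 F=[ 0.  -0.3  0.6] q6=20.3
total tool shift mm [ 0.3 -0.1  7.3] rotvec [-0.0013  0.0005 -0.0016] N>= 1
 shift if turned first (target axes) [ 0.3 -0.1  7.3]
```

View pics/w10.png

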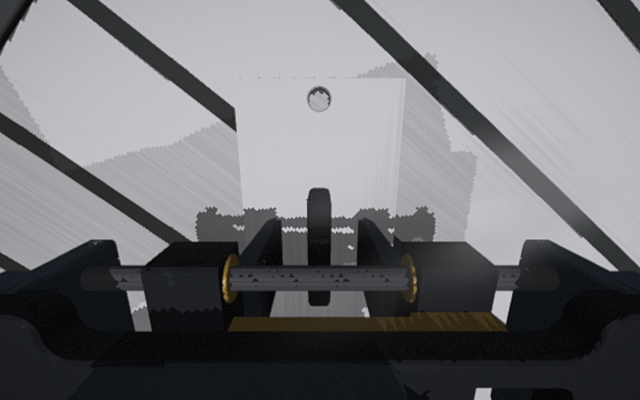

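The lid is square to the gripper, with the fin centred at (319,245) between the fingers and the hole at (319,98). I'll go down 7 mm and close.

```bash
python3 -m jog '[[0.05,0,0,0.007,0,0,0],[0.05,0,0,0,0,0,0],[0,0,0,0,0,0,0],[0,0,0,0,0,0,0],[0,0,0,0,0,0,0],[0,0,0,0,0,0,0],[0,0,0,0,0,0,0],[0,0,0,0,0,0,0]]' 55
python3 -m jog '[[0,0,0,-0.01,0,0,0],[0,0,0,-0.03,0,0,0],[0,0,0,-0.05,0,0,0],[0,0,0,-0.06,0,0,0],[0,0,0,-0.05,0,0,0],[0,0,0,0,0,0,0],[0,0,0,0,0,0,0]]'
python3 - <<'E'
from h import *
f=vision.grab_frame("wrist");show(f,"w11.png")
plan([558.5,20.7,225],82.7)
E
```

```text
time_s: 20.32
ee_pos: [574.2, -329.3, 207.0]
ee_rot: [-180.0, 0.0, 38.8]
force: [-0.8, 0.9, 2.4]
gripper_width: 14.0
time_s: 21.2
ee_pos: [573.8, -329.2, 405.0]
ee_rot: [-179.8, 0.1, 38.8]
force: [-0.2, 0.8, -5.1]
gripper_width: 13.8
t=21.25 now grasp [ 573.  -328.7  232. ] rot [-1.797e+02  1.200e-01  3.884e+01] w=13.7 F=[-0.5  0.3 -5.5] q6=20.3
total tool shift mm [ 207.5 -282.1    8.1] rotvec [-0.0057 -0.     -0.7656] N>= 6
 shift if turned first (target axes) [345.1 -59.6   7. ]
```

View pics/w11.png

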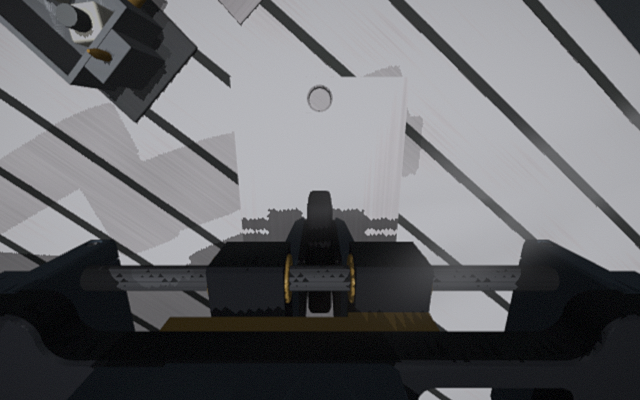

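```bash
python3 -m jog '[[0,0.0296,-0.0403,0,0,0,0],[0,0.0296,-0.0403,0,0,0,0],[0,0.0296,-0.0403,0,0,0,0],[0,0.0296,-0.0403,0,0,0,0],[0,0.0296,-0.0403,0,0,0,0],[0,0.0296,-0.0403,0,0,0,0],[0,0.0299,-0.0403,0,0,0,0],[0,0,0,0,0,0,-0.153],[0,0,0,0,0,0,-0.153],[0,0,0,0,0,0,-0.153],[0,0,0,0,0,0,-0.153],[0,0,0,0,0,0,-0.154]]'
python3 -m jog '[[0,0,0,0,0,0,0],[0,0,0,0,0,0,0]]'
python3 - <<'E'
from h import *
f=vision.grab_frame("wrist");show(f,"w12.png");W=lidfit(f,190)
plan([558.5,20.7,140],82.7)
E
```

```text
time_s: 22.75
ee_pos: [558.7, 20.5, 404.1]
ee_rot: [-179.7, 0.1, 83.0]
force: [0.3, -0.4, -3.9]
gripper_width: 13.7
time_s: 23.0
ee_pos: [558.9, 20.5, 405.6]
ee_rot: [-179.9, 0.0, 82.6]
force: [-0.4, -0.7, -5.0]
gripper_width: 13.5
lid p 0.68 px 319.0 160.0 27371
fin 161 z 237.3 rect [array([558.4,  21.6]), array([68.5, 14. ]), np.float64(82.7)]
plate 30 z 201.2 rect [array([571.1, 113.8]), array([ 6.8, 13.4]), np.float64(69.3)]
t=23.10 now grasp [558.8  20.4 234.3] rot [-1.7993e+02  1.0000e-02  8.2640e+01] w=13.6 F=[ 0.2  0.5 -4.4] q6=8.3
total tool shift mm [ 0.2 -0.4 94.3] rotvec [-0.0012  0.0002 -0.001 ] N>= 2
 shift if turned first (target axes) [ 0.2 -0.5 94.3]
```

View pics/w12.png

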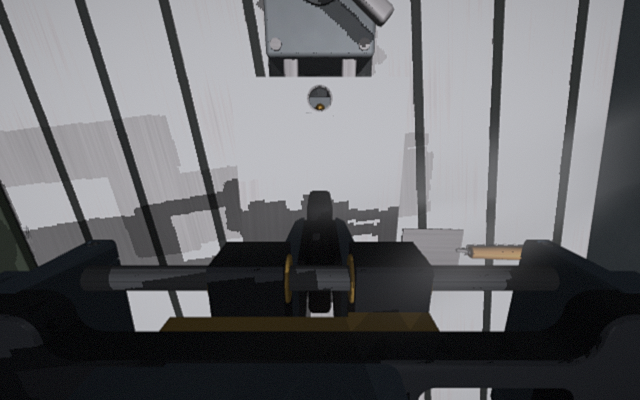

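The pin at (319,107) shows through the lid's hole at (319,98). I'll lower to just above the tips and recheck.

```bash
python3 -m jog '[[0,0,0,0.04,0,0,0],[0,0,0,0.035,0,0,0],[0,0,0,0.02,0,0,0],[0,0,0,0,0,0,0],[0,0,0,0,0,0,0],[0,0,0,0,0,0,0]]'
python3 - <<'E'
from h import *
f=vision.grab_frame("wrist");show(f,"w13.png",(220,20,420,170),4)
W=cloud(f);ds=vision.silhouettes("wrist","lid");
P=W[ds[0]["pixels"]];P=P[np.isfinite(P[:,0])];h,e=np.histogram(P[:,2],bins=np.arange(60,200,2));print(e[h.argmax()],h.max());zt=e[h.argmax()]
L=P[abs(P[:,2]-zt-1)<4];F=P[abs(P[:,2]-zt-36)<4]
for Q in(L,F):
  if len(Q)>5: print([np.round(a,1) for a in cv2.minAreaRect(Q[:,:2].astype(np.float32))])
plan([558.5,20.7,107],82.7)
E
```

```text
time_s: 23.85
ee_pos: [559.5, 20.5, 313.3]
ee_rot: [179.8, -0.0, 82.7]
force: [0.4, -0.4, -4.4]
gripper_width: 13.6
114 20312
[array([562.2,  39.7]), array([167.9, 106.6]), np.float64(82.7)]
[array([559.4,  21.1]), array([69.7, 14.7]), np.float64(82.7)]
t=23.95 now grasp [559.6  20.4 141. ] rot [ 1.7988e+02 -1.0000e-02  8.2710e+01] w=13.5 F=[ 1.1 -0.5 -5. ] q6=8.2
total tool shift mm [ 0.2 -0.8 34. ] rotvec [ 0.002  -0.0002  0.0003] N>= 1
 shift if turned first (target axes) [ 0.2 -0.8 34. ]
```

View pics/w13.png

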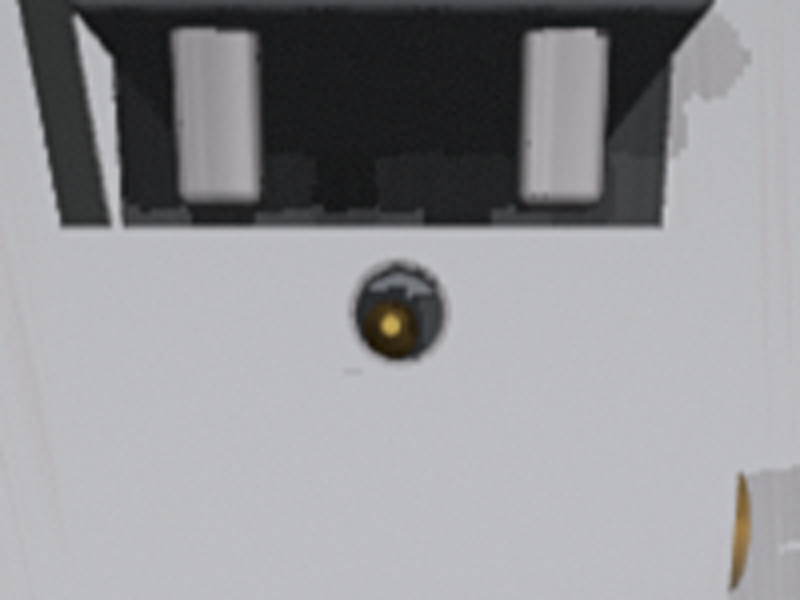

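```bash
python3 - <<'E'
from h import *
f=vision.grab_frame("wrist")
th=np.radians(82.7);ey=np.array([np.cos(th),np.sin(th)]);ex=np.array([ey[1],-ey[0]])
for zt in(114.5,116):
  h=ray(f,319.5,97.5,zt);p=ray(f,317.5,101,95);d=(h-p)[:2];print(h.round(1),p.round(1),"hole-pin fx,fy",(d@ex).round(2),(d@ey).round(2))
c=np.array([558.5,20.7]);print("pin_b expected",c+91*ey)
plan([558.5,20.7,107],82.7)
E
```

```text
[570.9 110.9 114.5] [569.6 110.4  95. ] hole-pin fx,fy 1.27 0.62
[570.9 110.8 116. ] [569.6 110.4  95. ] hole-pin fx,fy 1.27 0.5
pin_b expected [570.06287938 110.96239428]
t=24.00 now grasp [559.4  20.5 140.7] rot [ 1.7991e+02 -1.0000e-02  8.2720e+01] w=13.2 F=[-0.   0.4 -5.1] q6=8.2
total tool shift mm [ 0.1 -0.7 33.7] rotvec [ 0.0015 -0.0002  0.0003] N>= 1
 shift if turned first (target axes) [ 0.1 -0.7 33.7]
```

```bash
python3 -m jog '[[0,-0.0003,-0.0011,0,0,0,0],[0,0,0,0.005,0,0,0],[0,0,0,0.005,0,0,0],[0,0,0,0.004,0,0,0],[0,0,0,0.004,0,0,0],[0,0,0,0,0,0,0]]'
python3 - <<'E'
from h import *
f=vision.grab_frame("wrist");show(f,"w14.png",(220,20,420,170),4)
plan([558.5,20.7,107],82.7)
E
```

```text
time_s: 24.75
ee_pos: [557.8, 20.3, 293.4]
ee_rot: [-179.9, 0.0, 82.7]
force: [1.0, -0.1, -4.1]
gripper_width: 13.2
t=24.80 now grasp [557.9  20.3 121.8] rot [-1.7998e+02  1.0000e-02  8.2730e+01] w=13.5 F=[ 0.1 -1.  -3.9] q6=8.2
total tool shift mm [ 0.5  0.5 14.8] rotvec [-0.0003  0.0002  0.0005] N>= 1
 shift if turned first (target axes) [ 0.5  0.5 14.8]
```

View pics/w14.png

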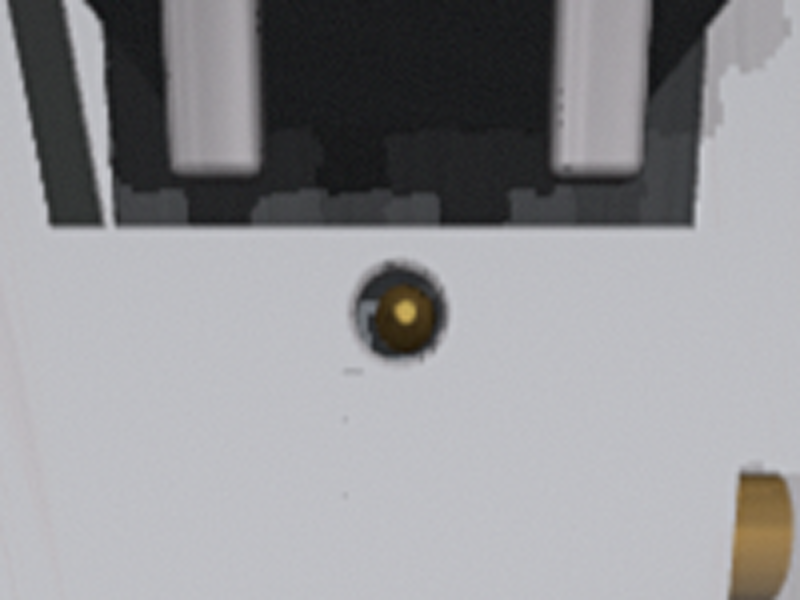

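The pin is in the hole about 0.8 mm to one side. I'll trim 0.6 mm and lower.

```bash
python3 -m jog '[[0,0,0.0006,0,0,0,0],[0,0,0,0.004,0,0,0],[0,0,0,0.004,0,0,0],[0,0,0,0,0,0,0]]'
python3 -m jog '[[0,0,0,0.003,0,0,0],[0,0,0,0.003,0,0,0],[0,0,0,0,0,0,0]]'
python3 - <<'E'
from h import *
f=vision.grab_frame("wrist");show(f,"w15.png",(220,20,420,170),4)
plan([558.5,20.7,107],82.7)
E
```

```text
time_s: 25.3
ee_pos: [558.3, 20.2, 285.4]
ee_rot: [-179.9, 0.0, 82.7]
force: [0.0, -0.4, -5.4]
gripper_width: 13.8
time_s: 25.68
ee_pos: [558.4, 20.2, 279.6]
ee_rot: [-180.0, 0.0, 82.7]
force: [0.0, -0.4, -5.2]
gripper_width: 13.9
t=25.73 now grasp [558.4  20.2 107.8] rot [-1.7998e+02  1.0000e-02  8.2720e+01] w=13.7 F=[ 0.8  0.2 -5.1] q6=8.2
total tool shift mm [ 0.5 -0.   0.8] rotvec [-0.0003  0.0001  0.0004] N>= 1
 shift if turned first (target axes) [ 0.5 -0.   0.8]
```

View pics/w15.png

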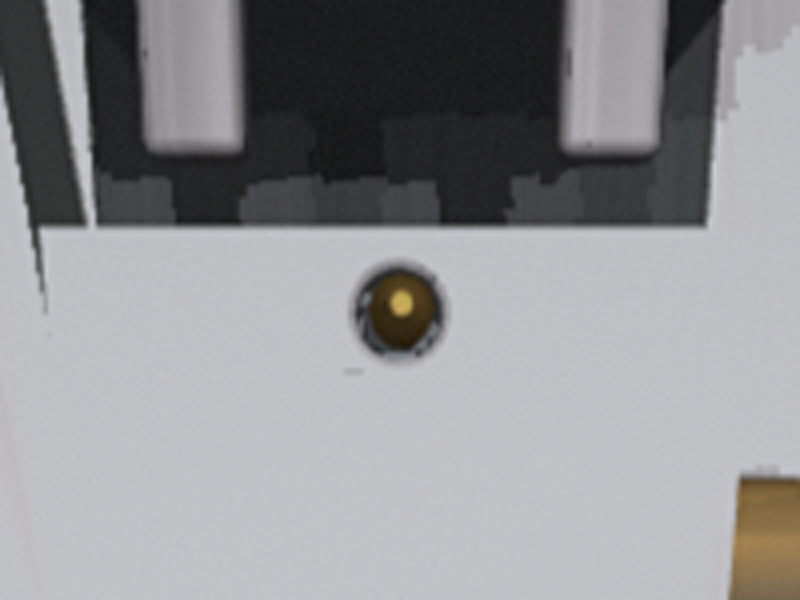

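The pin is centred at (400,305), the force is unchanged, and the lid is nearly on the rim.

```bash
python3 -m jog '[[0,0,0,0.001,0,0,0],[0,0,0,0,0,0,0]]'
python3 -m jog '[[0.02,0,0,0,0,0,0],[0.04,0,0,0,0,0,0],[0.05,0,0,0,0,0,0],[0.05,0,0,0,0,0,0],[0.05,0,0,-0.03,0,0,0],[0.05,0,0,-0.05,0,0,0],[0.05,0,0,-0.06,0,0,0],[0.05,0,0,-0.02,0,0,0],[0.05,-0.03,0,0,0,0,0],[0.05,0,0,0,0,0,0],[0.05,0,0,0,0,0,0]]'
python3 - <<'E'
from h import *
f=vision.grab_frame("wrist");show(f,"w16.png")
W=cloud(f);ds=vision.silhouettes("wrist","lid")
P=W[ds[0]["pixels"]];P=P[np.isfinite(P[:,0])]
for lo,hi in((76,87),(111,122)):
  Q=P[(P[:,2]>lo)&(P[:,2]<hi)]
  if len(Q)>5: print(len(Q),np.median(Q[:,2]).round(1),[np.round(a,1) for a in cv2.minAreaRect(Q[:,:2].astype(np.float32))]); 
  if lo==76:
    A=np.c_[Q[:,:2]-Q[:,:2].mean(0),np.ones(len(Q))];print("slopes",np.linalg.lstsq(A,Q[:,2],rcond=None)[0].round(4))
plan()
E
```

```text
time_s: 25.98
ee_pos: [558.6, 20.2, 279.0]
ee_rot: [180.0, 0.0, 82.7]
force: [0.3, 0.3, -4.6]
gripper_width: 13.7
time_s: 27.35
ee_pos: [554.7, -9.3, 438.7]
ee_rot: [-180.0, -0.0, 82.7]
force: [0.1, 0.2, 0.3]
gripper_width: 50.0
13694 81.0 [array([558.7,  20.2]), array([205.3, 106.3]), np.float64(82.8)]
slopes [ 4.00000e-04 -0.00000e+00  8.10175e+01]
805 115.7 [array([559. ,  20.3]), array([70.2, 13.5]), np.float64(82.4)]
t=27.45 now grasp [554.7  -8.9 266.6] rot [-1.7996e+02 -1.0000e-02  8.2750e+01] w=49.8 F=[-0.6 -0.1  0.2] q6=5.1
total tool shift mm [0. 0. 0.] rotvec [-0.0007 -0.0002  0.    ] N>= 1
 shift if turned first (target axes) [0. 0. 0.]
```

View pics/w16.png

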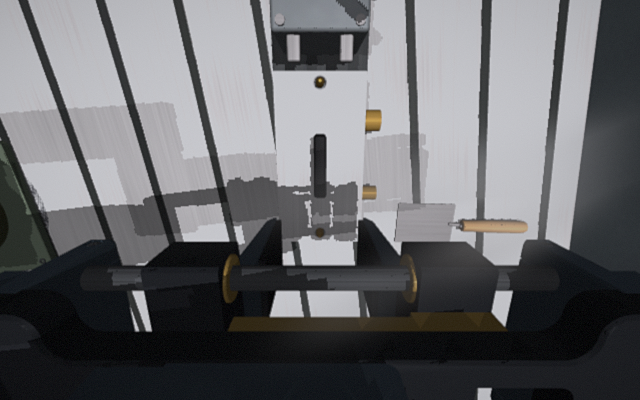

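The lid is seated flat with its pins through at (320,82) and (319,232). Next is the T-handle.

```bash
python3 -m jog '[[0.05,0.045,0,0,0,0,0],[0.05,0.05,0,0,0,0,0],[0.05,0.05,0,0,0,0,0],[0.05,0.015,0,0,0,0,0],[0.05,0,0,0,0,0,0],[0.05,0,0,0,0,0,0]]'
cat >> h.py <<'E'
def bar(name="wrist"):
    f=vision.grab_frame(name);W=cloud(f)
    P=W[np.isfinite(W[...,0])]
    Q=P[(np.hypot(P[:,0]-583.4,P[:,1]-213.9)<72)&(P[:,2]>150)&(P[:,2]<160)]
    r=cv2.minAreaRect(Q[:,:2].astype(np.float32)); a=r[2] if r[1][0]>r[1][1] else r[2]+90
    print(name,"bar n",len(Q),"z",np.median(Q[:,2]).round(1),"c",np.round(r[0],1),"size",np.round(r[1],1),"heading",round(a%180,1))
    return f
E
python3 - <<'E'
from h import *
f=bar();show(f,"w17.png")
plan([583.4,213.9,200],140)
E
```

```text
time_s: 28.2
ee_pos: [574.9, 148.3, 438.8]
ee_rot: [-180.0, 0.1, 82.7]
force: [0.3, -0.1, -0.6]
gripper_width: 49.7
wrist bar n 2185 z 153.8 c [583.4 214.1] size [ 14.  133.7] heading 132.3
t=28.25 now grasp [574.9 147.9 266.9] rot [-1.800e+02  4.000e-02  8.264e+01] w=50.1 F=[-0.7 -1.3  1.2] q6=20.7
total tool shift mm [66.5 -0.  66.9] rotvec [-4.000e-04  6.000e-04 -1.001e+00] N>= 6
 shift if turned first (target axes) [35.9 55.9 66.9]
```

View pics/w17.png

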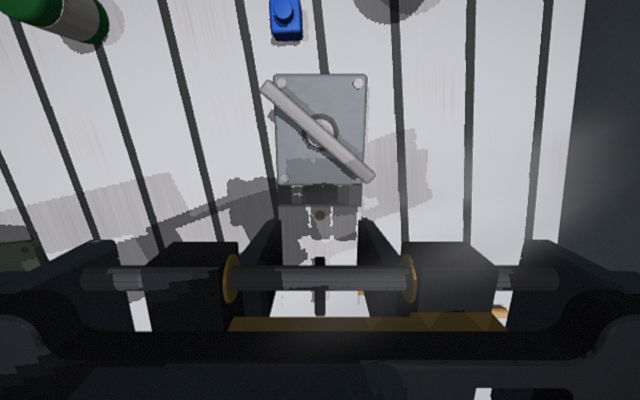

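The bar is centred at (583.4,214.1) with heading 132°. I'll go over it and turn to line up.

```bash
python3 -m jog '[[0.05,0.0335,0,0,0,0,0],[0.05,0.0332,0,0,0,0,0],[0.05,0,0,0.01,0,0,-0.173],[0.05,0,0,0.01,0,0,-0.173],[0.05,0,0,0.01,0,0,-0.173],[0.05,0,0,0.01,0,0,-0.174],[0.05,0,0,0.01,0,0,-0.174],[0.05,0,0,0,0,0,0],[0.05,0,0,0,0,0,0]]'
python3 - <<'E'
from h import *
plan([583.4,214.1,162],132.3)
E
```

```text
time_s: 29.38
ee_pos: [583.6, 214.6, 389.5]
ee_rot: [180.0, 0.0, 132.2]
force: [0.1, 0.2, 0.4]
gripper_width: 49.6
t=29.38 now grasp [583.8 214.7 217.5] rot [1.7996e+02 3.0000e-02 1.3220e+02] w=49.6 F=[0.1 0.2 0.4] q6=-23.1
total tool shift mm [-0.2 -0.6 55.5] rotvec [ 0.0007  0.0005 -0.0017] N>= 1
 shift if turned first (target axes) [-0.2 -0.5 55.5]
```

```bash
python3 -m jog '[[0.05,0,-0.0005,0.025,0,0,0],[0.05,0,0,0.02,0,0,0],[0.05,0,0,0.01,0,0,0],[0.05,0,0,0,0,0,0],[0,0,0,0,0,0,0],[0,0,0,0,0,0,0],[0,0,0,0,0,0,0],[0,0,0,0,0,0,0],[0,0,0,0,0,0,0],[0,0,0,0,0,0,0]]' 55
python3 - <<'E'
from h import *
plan([583.4,214.1,162])
E
```

```text
time_s: 30.62
ee_pos: [583.0, 214.9, 334.2]
ee_rot: [-180.0, 0.0, 132.4]
force: [-1.2, -0.5, 2.2]
gripper_width: 13.8
t=30.62 now grasp [583.  214.9 162.2] rot [-1.7999e+02  1.0000e-02  1.3239e+02] w=13.8 F=[-1.2 -0.5  2.2] q6=-23.2
total tool shift mm [-0.9 -0.2  0.2] rotvec [-0.0001  0.0002 -0.    ] N>= 1
 shift if turned first (target axes) [-0.9 -0.2  0.2]
```

```bash
python3 -m jog '[[0,0,0,0,0,0,0.1],[0,0,0,0,0,0,0.12],[0,0,0,0,0,0,0.12],[0,0,0,0,0,0,0]]'
python3 - <<'E'
from h import *
plan([583.4,214.1,162]); print(status.state()["torque"])
f=vision.grab_frame("wrist");show(f,"w18.png")
E
```

```text
time_s: 31.12
ee_pos: [583.1, 215.0, 334.2]
ee_rot: [180.0, 0.0, 113.0]
force: [-1.4, -0.1, 2.4]
gripper_width: 13.5
t=31.12 now grasp [583.2 215.  162.2] rot [1.7997e+02 1.0000e-02 1.1298e+02] w=13.5 F=[-1.4 -0.1  2.4] q6=-3.8
total tool shift mm [-1.  -0.1  0.2] rotvec [0.0005 0.0001 0.    ] N>= 1
 shift if turned first (target axes) [-1.  -0.1  0.2]
[-0.08984689 -0.01063281 -0.22956873]
```

View pics/w18.png

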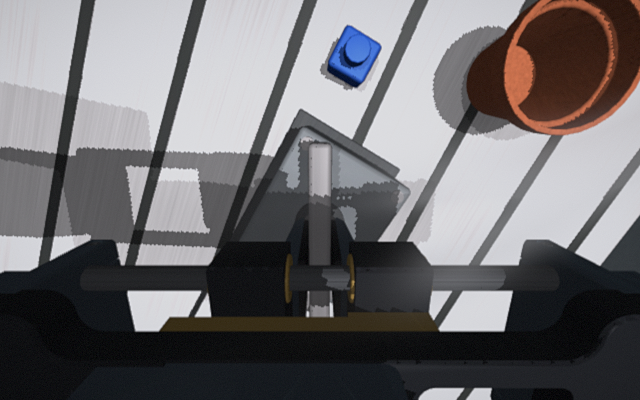

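The bar follows the gripper at the expected torque of about 0.23 N m. I'll continue.

```bash
python3 -m jog '[[0,0,0,0,0,0,0.175],[0,0,0,0,0,0,0.175],[0,0,0,0,0,0,0.175],[0,0,0,0,0,0,0.175],[0,0,0,0,0,0,0.175],[0,0,0,0,0,0,0.175],[0,0,0,0,0,0,0.175],[0,0,0,0,0,0,0.175],[0,0,0,0,0,0,0]]'
python3 -m jog '[[0.04,0,0,0,0,0,0],[0.04,0,0,0,0,0,0],[0.04,0,0,-0.015,0,0,0],[0.04,0,0,-0.015,0,0,0],[0.04,0,0,0,0,0,-0.18],[0.04,0,0,0,0,0,-0.18],[0.04,0,0,0,0,0,-0.18],[0.04,0,0,0,0,0,-0.18],[0.04,0,0,0,0,0,-0.18],[0.04,0,0,0,0,0,-0.18],[0.04,0,0,0,0,0,-0.18],[0.04,0,0,0,0,0,-0.18]]'
python3 - <<'E'
from h import *
bar();bar("top")
plan([583.4,214.1,162],180+33)
E
```

```text
time_s: 32.3
ee_pos: [583.8, 214.7, 334.2]
ee_rot: [179.9, -0.1, 32.9]
force: [4.0, -2.1, 2.1]
gripper_width: 13.6
time_s: 33.8
ee_pos: [583.1, 215.1, 365.4]
ee_rot: [179.9, 0.0, 115.6]
force: [0.0, 0.2, -0.5]
gripper_width: 40.1
wrist bar n 2265 z 153.8 c [582.9 214.6] size [133.1  14. ] heading 32.7
top bar n 0 z nan c [0. 0.] size [0. 0.] heading 90.0
t=33.90 now grasp [583.4 215.2 193.2] rot [1.7991e+02 1.0000e-02 1.1521e+02] w=40.0 F=[ 0.3  0.7 -0.6] q6=-6.0
total tool shift mm [-1.  -0.2 31.2] rotvec [ 1.1000e-03  1.5000e-03 -1.7067e+00] N>= 10
 shift if turned first (target axes) [ 0.3 -1.  31.2]
  return _methods._mean(a, axis=axis, dtype=dtype,
  ret = ret.dtype.type(ret / rcount)
```

Bar heading is 32.7°. I'll turn back the remaining 98°, centre, descend and grip.

```bash
python3 -m jog '[[0.04,0,0,0,0,0,-0.171],[0.04,0,0,0,0,0,-0.171],[0.04,0,0,0,0,0,-0.171],[0.04,0,0,0,0,0,-0.171],[0.04,0,0,0,0,0,-0.171],[0.04,0,0,0,0,0,-0.171],[0.04,0,0,0,0,0,-0.171],[0.04,0,0,0,0,0,-0.171],[0.04,0,0,0,0,0,-0.171],[0.04,0,0,0,0,0,-0.171],[0.04,0,-0.0008,0,0,0,0],[0.04,0,0,0.015,0,0,0]]'
python3 -m jog '[[0.04,0,0,0.016,0,0,0],[0.04,0,0,0,0,0,0],[0,0,0,0,0,0,0],[0,0,0,0,0,0,0],[0,0,0,0,0,0,0],[0,0,0,0,0,0,0],[0,0,0,0,0,0,0]]' 55
python3 - <<'E'
from h import *
plan([583.4,214.1,162],180+33)
E
```

```text
time_s: 35.4
ee_pos: [583.8, 214.4, 350.0]
ee_rot: [-179.9, 0.2, -147.0]
force: [0.4, 0.9, -0.1]
gripper_width: 40.2
time_s: 36.28
ee_pos: [583.6, 214.3, 333.4]
ee_rot: [-180.0, 0.1, -146.8]
force: [-0.0, -0.3, 2.9]
gripper_width: 13.3
t=36.27 now grasp [583.8 214.4 161.4] rot [-1.7998e+02  6.0000e-02 -1.4683e+02] w=13.3 F=[-0.  -0.3  2.9] q6=-104.1
total tool shift mm [ 0.3 -0.1 -0.6] rotvec [-0.0003  0.001   0.003 ] N>= 1
 shift if turned first (target axes) [ 0.3 -0.1 -0.6]
```

```bash
python3 -m jog '[[0,0,0,0,0,0,0.1745],[0,0,0,0,0,0,0.1745],[0,0,0,0,0,0,0.1745],[0,0,0,0,0,0,0.1745],[0,0,0,0,0,0,0.1745],[0,0,0,0,0,0,0.1745],[0,0,0,0,0,0,0.1745],[0,0,0,0,0,0,0.1745],[0,0,0,0,0,0,0.1745],[0,0,0,0,0,0,0.1745],[0,0,0,0,0,0,0.1745],[0,0,0,0,0,0,0.1745]]'
python3 -m jog '[[0,0,0,0,0,0,0.1745],[0,0,0,0,0,0,0.1745],[0,0,0,0,0,0,0.1745],[0,0,0,0,0,0,0.1745],[0,0,0,0,0,0,0.1745],[0,0,0,0,0,0,0.1745],[0,0,0,0,0,0,0],[0,0,0,0,0,0,0]]'
python3 - <<'E'
from h import *
plan([583.4,214.1,162]);print(status.state()["torque"])
E
python3 -m jog '[[0.04,0,0,0,0,0,0],[0.04,0,0,0,0,0,0],[0.04,0,0,-0.015,0,0,0],[0.04,0,0,-0.015,0,0,0],[0.04,0,0,0,0,0,-0.1745],[0.04,0,0,0,0,0,-0.1745],[0.04,0,0,0,0,0,-0.1745],[0.04,0,0,0,0,0,-0.1745],[0.04,0,0,0,0,0,-0.1745],[0.04,0,0,0,0,0,-0.1745],[0.04,0,0,0,0,0,-0.1745],[0.04,0,0,0,0,0,-0.1745]]'
python3 - <<'E'
from h import *
f=bar();show(f,"w19.png");plan([583.4,214.1,162],180+33)
E
```

```text
time_s: 37.78
ee_pos: [583.5, 214.1, 333.4]
ee_rot: [180.0, 0.1, 93.0]
force: [-0.6, -1.5, 2.6]
gripper_width: 13.8
time_s: 38.78
ee_pos: [583.3, 214.1, 333.4]
ee_rot: [180.0, 0.0, 33.3]
force: [-1.0, -2.8, 5.4]
gripper_width: 13.5
t=38.77 now grasp [583.3 214.  161.4] rot [1.7998e+02 2.0000e-02 3.3340e+01] w=13.5 F=[-1.  -2.8  5.4] q6=75.8
total tool shift mm [ 0.   0.  -0.6] rotvec [0.0003 0.0004 0.    ] N>= 1
 shift if turned first (target axes) [ 0.   0.  -0.6]
[-0.39245117  0.37346505 -0.0924802 ]
time_s: 40.28
ee_pos: [583.6, 214.5, 364.3]
ee_rot: [179.9, 0.0, 113.5]
force: [0.4, 0.2, -0.1]
gripper_width: 40.2
wrist bar n 2256 z 153.7 c [582.9 214.8] size [133.7  14.2] heading 33.0
t=40.33 now grasp [583.9 214.5 192.3] rot [1.7989e+02 1.0000e-02 1.1375e+02] w=40.0 F=[-0.6 -0.5  0.3] q6=-4.6
total tool shift mm [-0.2 -0.4 30.3] rotvec [ 1.2000e-03  1.8000e-03 -1.7322e+00] N>= 10
 shift if turned first (target axes) [ 0.4 -0.1 30.3]
```

View pics/w19.png

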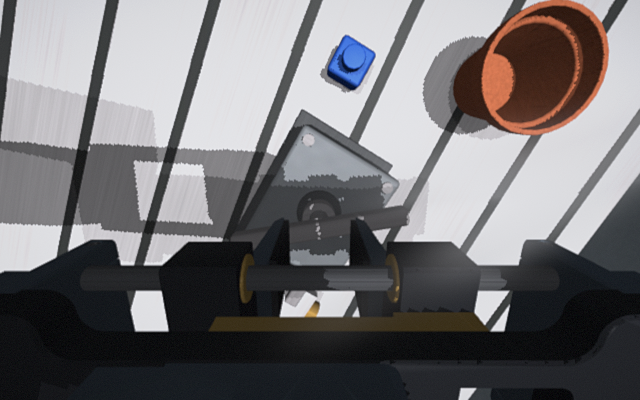

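```bash
python3 -m jog '[[0.04,0,0,0,0,0,-0.173],[0.04,0,0,0,0,0,-0.173],[0.04,0,0,0,0,0,-0.173],[0.04,0,0,0,0,0,-0.173],[0.04,0,0,0,0,0,-0.173],[0.04,0,0,0,0,0,-0.173],[0.04,0,0,0,0,0,-0.173],[0.04,0,0,0,0,0,-0.173],[0.04,0,0,0,0,0,-0.173],[0.04,0,0,0,0,0,-0.173],[0.04,0,0,0,0,0,0],[0.04,0,0,0.015,0,0,0]]'
python3 -m jog '[[0.04,0,0,0.016,0,0,0],[0.04,0,0,0,0,0,0],[0,0,0,0,0,0,0],[0,0,0,0,0,0,0],[0,0,0,0,0,0,0],[0,0,0,0,0,0,0],[0,0,0,0,0,0,0]]' 55
python3 -m jog '[[0,0,0,0,0,0,0.1745],[0,0,0,0,0,0,0.1745],[0,0,0,0,0,0,0.1745],[0,0,0,0,0,0,0.1745],[0,0,0,0,0,0,0.1745],[0,0,0,0,0,0,0.1745],[0,0,0,0,0,0,0.1745],[0,0,0,0,0,0,0.1745],[0,0,0,0,0,0,0.1745],[0,0,0,0,0,0,0.1745],[0,0,0,0,0,0,0.1745],[0,0,0,0,0,0,0.1745]]'
python3 - <<'E'
from h import *
plan([583.4,214.1,162]);print(status.state()["torque"])
E
```

```text
time_s: 41.82
ee_pos: [583.9, 214.5, 349.1]
ee_rot: [-179.9, 0.2, -147.9]
force: [0.2, 0.0, 0.0]
gripper_width: 39.9
time_s: 42.7
ee_pos: [583.6, 214.4, 332.4]
ee_rot: [-180.0, 0.1, -147.7]
force: [0.5, -1.1, 2.0]
gripper_width: 13.8
time_s: 44.2
ee_pos: [583.5, 214.1, 332.4]
ee_rot: [180.0, 0.1, 92.1]
force: [-0.3, -1.8, 2.6]
gripper_width: 13.8
t=44.20 now grasp [583.6 213.9 160.4] rot [1.7997e+02 6.0000e-02 9.2060e+01] w=13.8 F=[-0.3 -1.8  2.6] q6=17.1
total tool shift mm [ 0.  -0.1 -1.6] rotvec [0.0005 0.001  0.    ] N>= 1
 shift if turned first (target axes) [ 0.  -0.1 -1.6]
[-0.28789047 -0.0287049   0.24099793]
```

```bash
python3 -m jog '[[0,0,0,0,0,0,0.1745],[0,0,0,0,0,0,0.1745],[0,0,0,0,0,0,0.1745],[0,0,0,0,0,0,0.1745],[0,0,0,0,0,0,0.1745],[0,0,0,0,0,0,0.1745],[0,0,0,0,0,0,0],[0,0,0,0,0,0,0]]'
python3 -m jog '[[0.04,0,0,0,0,0,0],[0.04,0,0,0,0,0,0],[0.04,0,0,-0.015,0,0,0],[0.04,0,0,-0.015,0,0,0],[0.04,0,0,0,0,0,-0.1745],[0.04,0,0,0,0,0,-0.1745],[0.04,0,0,0,0,0,-0.1745],[0.04,0,0,0,0,0,-0.1745],[0.04,0,0,0,0,0,-0.1745],[0.04,0,0,0,0,0,-0.1745],[0.04,0,0,0,0,0,-0.1745],[0.04,0,0,0,0,0,-0.1745]]'
python3 - <<'E'
from h import *
bar()
f=vision.grab_frame("scene");show(f,"s20.png",(250,150,420,260),4)
W=cloud(f);plan([583.4,214.1,162],180+33)
th=np.radians(82.7);ey=np.array([np.cos(th),np.sin(th)]);c=np.array([558.6,20.3])
for y in (113,86,59): 
  ex=np.array([ey[1],-ey[0]])
  print(y,[np.round((np.array(proj(f,[*(c+ey*y+ex*s),93]))-[250,150])*4) for s in(-28,28)])
E
```

```text
time_s: 45.2
ee_pos: [583.3, 214.1, 332.4]
ee_rot: [180.0, 0.0, 32.5]
force: [-2.4, -1.5, 5.6]
gripper_width: 13.8
time_s: 46.7
ee_pos: [583.7, 214.4, 363.4]
ee_rot: [179.9, 0.0, 112.7]
force: [0.4, -0.7, 0.2]
gripper_width: 40.3
wrist bar n 2255 z 153.8 c [583.1 214.7] size [133.1  14.4] heading 32.6
t=46.80 now grasp [583.9 214.5 191.2] rot [1.7989e+02 1.0000e-02 1.1234e+02] w=40.1 F=[-0.6  0.3  0.3] q6=-3.2
total tool shift mm [-0.2 -0.4 29.2] rotvec [ 1.2000e-03  1.8000e-03 -1.7569e+00] N>= 11
 shift if turned first (target axes) [ 0.4 -0.1 29.2]
113 [array([357., 201.]), array([336., 260.])]
86 [array([325., 192.]), array([304., 251.])]
59 [array([293., 183.]), array([271., 241.])]
```

View pics/s20.png

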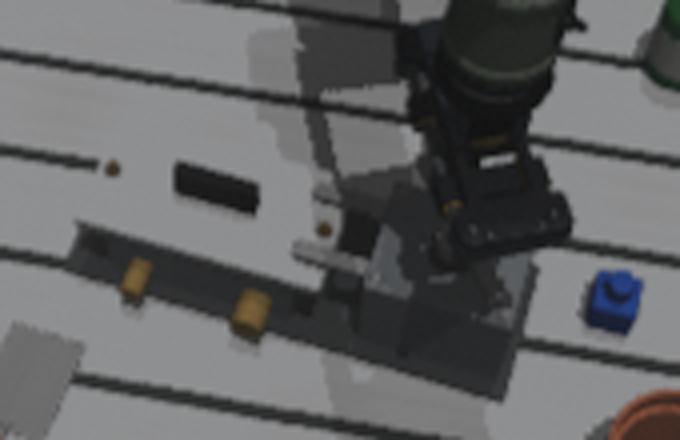

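The fork is partway over the lid, with its tips near (295,248) and (313,190), so the handle really is turning. Now the last turn to the stop.

```bash
python3 -m jog '[[0.04,0,0,0,0,0,-0.175],[0.04,0,0,0,0,0,-0.175],[0.04,0,0,0,0,0,-0.175],[0.04,0,0,0,0,0,-0.175],[0.04,0,0,0,0,0,-0.175],[0.04,0,0,0,0,0,-0.175],[0.04,0,0,0,0,0,-0.175],[0.04,0,0,0,0,0,-0.175],[0.04,0,0,0,0,0,-0.175],[0.04,0,0,0,0,0,-0.175],[0.04,0,0,0,0,0,0],[0.04,0,0,0.015,0,0,0]]'
python3 -m jog '[[0.04,0,0,0.014,0,0,0],[0.04,0,0,0,0,0,0],[0,0,0,0,0,0,0],[0,0,0,0,0,0,0],[0,0,0,0,0,0,0],[0,0,0,0,0,0,0],[0,0,0,0,0,0,0]]' 55
python3 -m jog '[[0,0,0,0,0,0,0.1745],[0,0,0,0,0,0,0.1745],[0,0,0,0,0,0,0.1745],[0,0,0,0,0,0,0.1745],[0,0,0,0,0,0,0.1745],[0,0,0,0,0,0,0.1745],[0,0,0,0,0,0,0.1745],[0,0,0,0,0,0,0.1745],[0,0,0,0,0,0,0.1745],[0,0,0,0,0,0,0.1745],[0,0,0,0,0,0,0.1745],[0,0,0,0,0,0,0.1745]]'
python3 -m jog '[[0,0,0,0,0,0,0.1745],[0,0,0,0,0,0,0.1745],[0,0,0,0,0,0,0.15],[0,0,0,0,0,0,0],[0,0,0,0,0,0,0]]'
python3 - <<'E'
from h import *
plan([583.4,214.1,162]);print(status.state()["torque"])
E
```

```text
time_s: 48.3
ee_pos: [583.9, 214.5, 347.9]
ee_rot: [-179.9, 0.2, -147.6]
force: [-1.0, 0.4, 0.4]
gripper_width: 39.8
time_s: 49.18
ee_pos: [583.6, 214.3, 333.4]
ee_rot: [-180.0, 0.1, -147.4]
force: [0.1, 0.1, 1.5]
gripper_width: 13.5
time_s: 50.68
ee_pos: [583.5, 214.1, 333.4]
ee_rot: [180.0, 0.1, 92.4]
force: [-0.4, -0.2, 2.6]
gripper_width: 13.6
time_s: 51.3
ee_pos: [583.4, 214.0, 333.3]
ee_rot: [180.0, 0.0, 64.2]
force: [-1.1, -2.8, 4.6]
gripper_width: 13.6
t=51.30 now grasp [583.4 213.9 161.3] rot [1.7998e+02 3.0000e-02 6.4150e+01] w=13.6 F=[-1.1 -2.8  4.6] q6=45.0
total tool shift mm [ 0.  -0.  -0.7] rotvec [0.0003 0.0006 0.    ] N>= 1
 shift if turned first (target axes) [ 0.  -0.  -0.7]
[-0.46877478  0.13539121 -0.1609752 ]
```

```bash
cat > q.py <<'E'
from h import *
s=status.state();print("yaw",round(s["ee_rot"][2],1),"tz",s["torque"].round(2),"F",s["force"].round(1),"w",round(s["gripper_width"],1),"q6",round(s["qpos"][5],1))
E
for i in 1; do python3 -m jog '[[0,0,0,0,0,0,0.12],[0,0,0,0,0,0,0.12],[0,0,0,0,0,0,0]]'; python3 q.py; done
python3 -m jog '[[0,0,0,0,0,0,0.1],[0,0,0,0,0,0,0.1],[0,0,0,0,0,0,0]]'; python3 q.py
python3 -m jog '[[0,0,0,0,0,0,0.1],[0,0,0,0,0,0,0]]'; python3 q.py
```

```text
time_s: 51.68
ee_pos: [583.4, 214.1, 333.4]
ee_rot: [180.0, 0.0, 50.4]
force: [-1.3, -3.9, 5.6]
gripper_width: 13.8
yaw 50.4 tz [-0.51  0.25 -0.22] F [-1.3 -3.9  5.6] w 13.8 q6 58.7
time_s: 52.05
ee_pos: [583.4, 214.1, 333.4]
ee_rot: [180.0, 0.0, 39.0]
force: [-1.1, -2.1, 5.3]
gripper_width: 13.4
yaw 39.0 tz [-0.5   0.3  -0.21] F [-1.1 -2.1  5.3] w 13.4 q6 70.1
time_s: 52.3
ee_pos: [583.4, 214.1, 333.3]
ee_rot: [180.0, 0.0, 33.2]
force: [-1.7, -2.4, 5.8]
gripper_width: 13.8
yaw 33.2 tz [-0.51  0.33 -0.22] F [-1.7 -2.4  5.8] w 13.8 q6 75.9
```

```bash
python3 -m jog '[[0,0,0,0,0,0,0.1],[0,0,0,0,0,0,0.1],[0,0,0,0,0,0,0]]'; python3 q.py
python3 -m jog '[[0,0,0,0,0,0,0.1],[0,0,0,0,0,0,0]]'; python3 q.py
```

```text
time_s: 52.68
ee_pos: [583.3, 214.3, 333.4]
ee_rot: [179.9, 0.0, 22.1]
force: [-2.3, -2.3, 5.5]
gripper_width: 14.3
yaw 22.1 tz [-0.33  0.39  1.43] F [-2.3 -2.3  5.5] w 14.3 q6 87.1
time_s: 52.92
ee_pos: [583.4, 214.5, 333.4]
ee_rot: [179.9, -0.0, 16.5]
force: [-1.1, -2.5, 5.6]
gripper_width: 16.6
yaw 16.5 tz [-0.27  0.16  2.33] F [-1.1 -2.5  5.6] w 16.6 q6 92.7
```

```bash
python3 -m jog '[[0,0,0,0,0,0,0.1],[0,0,0,0,0,0,0]]'; python3 q.py
```

```text
time_s: 53.18
ee_pos: [583.9, 214.7, 333.5]
ee_rot: [179.9, -0.2, 10.7]
force: [1.4, -2.0, 4.3]
gripper_width: 19.0
yaw 10.7 tz [-0.04 -0.38  2.34] F [ 1.4 -2.   4.3] w 19.0 q6 98.5
```

The stop is reached: the torque rose to 2.3 N m and the jaws began to pry. Release, lift and check.

```bash
python3 -m jog '[[0.05,0,0,0,0,0,0],[0.05,0,0,0,0,0,0],[0.05,0,0,0,0,0,0],[0.05,0,0,-0.02,0,0,0],[0.05,0,0,-0.04,0,0,0],[0.05,0,0,-0.05,0,0,0],[0.05,0,0,0,0,0,0],[0.05,0,0,0,0,0,0]]'
python3 - <<'E'
from h import *
bar();plan([545,-60,270],82.7)
E
```

```text
time_s: 54.18
ee_pos: [583.2, 214.2, 442.1]
ee_rot: [-180.0, 0.1, 10.2]
force: [0.5, 0.0, -0.8]
gripper_width: 49.8
wrist bar n 1758 z 153.7 c [583.8 213.7] size [133.6  14.1] heading 25.1
t=54.23 now grasp [582.7 214.1 269.3] rot [179.99   0.18  10.17] w=49.9 F=[-0.3 -0.  -0.8] q6=98.9
total tool shift mm [-86.  263.2  -0.3] rotvec [-0.0018  0.0029 -1.2659] N>= 8
 shift if turned first (target axes) [-276.8   -3.1   -0.7]
```

```bash
python3 -m jog '[[0.05,0,0,0,0,0,-0.158],[0.05,0,0,0,0,0,-0.158],[0.05,0,0,0,0,0,-0.158],[0.05,0,0,0,0,0,-0.158],[0.05,0,0,0,0,0,-0.158],[0.05,0,0,0,0,0,-0.158],[0.05,0,0,0,0,0,-0.158],[0.05,0,0,0,0,0,-0.158],[0.05,-0.055,0,0,0,0,0],[0.05,-0.055,0,0,0,0,0],[0.05,-0.055,0,0,0,0,0],[0.05,-0.055,0,0,0,0,0]]'
python3 -m jog '[[0.05,0,0,0,0,0,0],[0.05,0,0,0,0,0,0]]'
python3 - <<'E'
from h import *
f=vision.grab_frame("wrist");show(f,"w21.png")
W=cloud(f);th=np.radians(82.7);ey=np.array([np.cos(th),np.sin(th)]);ex=np.array([ey[1],-ey[0]]);c=np.array([558.6,20.4])
P=W[np.isfinite(W[...,0])];x=(P[:,:2]-c)@ex;y=(P[:,:2]-c)@ey;z=P[:,2]
for s in(-28,28):
    k=(abs(x-s)<5)&(y>30)&(y<110)&(z>86)&(z<100);print("tine",s,k.sum(),np.median(z[k]).round(1),"tip y",y[k].min().round(1) if k.any() else None)
k=(abs(x)<50)&(abs(x)>10)&(y>-80)&(y<50)&(z>70)&(z<88);A=np.c_[x[k],y[k],np.ones(k.sum())];print("plate",np.linalg.lstsq(A,z[k],rcond=None)[0].round(4))
k=(abs(x)<20)&(abs(y)<60)&(z>110)&(z<122);print([np.round(a,1) for a in cv2.minAreaRect(P[k][:,:2].astype(np.float32))])
k=(z>77)&(z<86)&(abs(x)<60)&(abs(y)<112);print([np.round(a,1) for a in cv2.minAreaRect(P[k][:,:2].astype(np.float32))])
f=vision.grab_frame("top");show(f,"top21.png")
plan()
E
```

```text
time_s: 55.72
ee_pos: [554.6, -5.4, 441.1]
ee_rot: [-179.8, 0.0, 82.6]
force: [0.3, -0.6, 0.4]
gripper_width: 50.2
time_s: 55.98
ee_pos: [555.2, -3.7, 441.7]
ee_rot: [-179.9, -0.0, 82.6]
force: [0.1, -1.1, 0.3]
gripper_width: 49.6
tine -28 449 94.5 tip y 59.5
tine 28 444 94.5 tip y 59.4
plate [8.00000e-04 4.00000e-04 8.10078e+01]
[array([558.4,  21.3]), array([68.5, 13.1]), np.float64(83.0)]
[array([558.7,  20.4]), array([206.2, 106.5]), np.float64(82.8)]
t=56.08 now grasp [555.1  -2.7 270.1] rot [-1.7991e+02 -1.0000e-02  8.2680e+01] w=50.1 F=[ 0.1  0.9 -0.3] q6=5.8
total tool shift mm [0. 0. 0.] rotvec [-0.0015 -0.0003  0.    ] N>= 1
 shift if turned first (target axes) [0. 0. 0.]
```

View pics/w21.png

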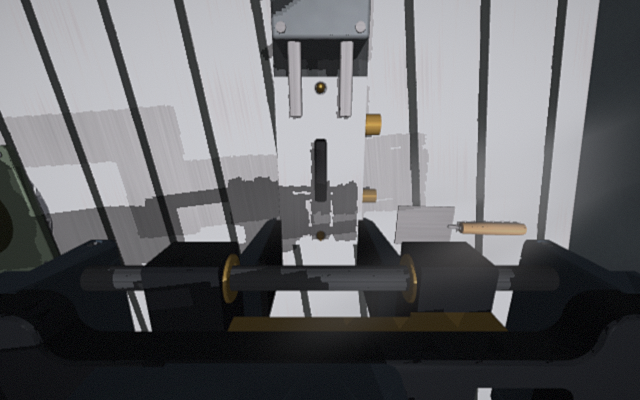

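View pics/top21.png

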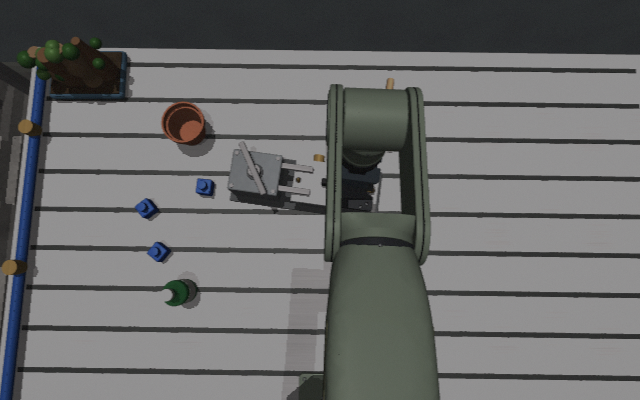

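```bash
python3 -m jog '[[0.05,-0.05,0,-0.02,0,0,0],[0.05,-0.05,0,-0.02,0,0,0],[0.05,-0.05,0,0,0,0,0],[0.05,0,0,0,0,0,0],[0.05,0,0,0,0,0,0]]'
python3 - <<'E'
from h import *
f=carts("scene");show(f,"s22.png")
E
```

```text
time_s: 56.7
ee_pos: [536.3, -151.4, 482.5]
ee_rot: [-180.0, -0.1, 82.7]
force: [0.2, -0.0, 0.6]
gripper_width: 50.1
scene 0.71 px 448.0 217.0 n 211 BLUE neck [502.4 498.2  61.5] mid [501.  497.9  61.5] shoulder rect ((501.1710510253906, 499.02001953125), (37.72101593017578, 38.16398620605469), 37.63624954223633)
scene 0.58 px 438.0 188.0 n 152 BLUE neck [395.1 459.8  61.1] mid [394.2 460.3  60.8] shoulder rect ((394.4964599609375, 460.5041198730469), (34.558738708496094, 37.72842025756836), 47.324127197265625)
scene 0.52 px 403.0 225.0 n 183 BLUE neck [559.1 353.4  61.2] mid [558.5 353.6  61.9] shoulder rect ((558.9959106445312, 353.6197509765625), (38.34294509887695, 39.42213439941406), 78.5015640258789)
```

View pics/s22.png

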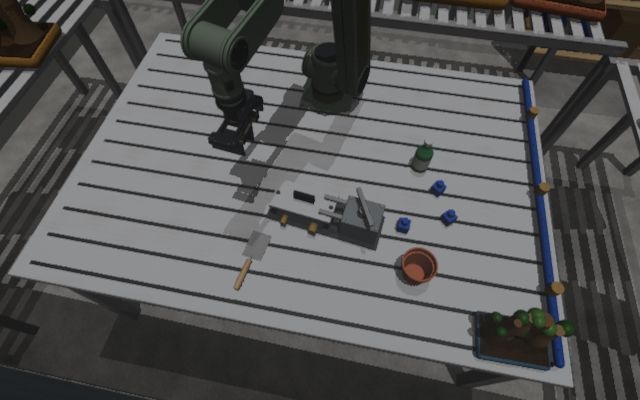

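Only the blue decoys are left on the bench. The lid at (303,200) sits under the fork at (328,206), and the pot, bottle and scoop are where they started. I'm handing in.

```bash
python3 -c "
from workcell import ticket
print(ticket.job_done())"
```

```text
the job is handed in; nothing more can be done
None
```

The plant feeder is ready and I handed the job in at about 57 s. No verdict was reported.

- **Cartridges:** two white cartridges were present, and both stood upright in the chamber before the lid went on. I left the three blue look-alikes on the bench, and no third white one turned up in any camera view.
- **Lid:** both pins show through the holes. The last fit put the plate at (558.7, 20.4) mm against a fitted feeder centre of (558.6, 20.8), in line within about 0.1° and level.
- **T-handle:** I wound it clockwise until it stopped. At the stop the torque rose to about 2.3 N m and the jaws began to pry on the bar. The fork tips ended at y ≈ 59.5 mm, where fully out is 59 mm, so the handle is at about 11.9 rad.
- **Bystanders:** the flowerpot, bottle and scoop look to be where they started in the last picture. I did not measure them again.
- **Robot:** the gripper was open and clear of everything at hand-in.

Two measurements disagreed slightly. In the first two frames, the scene camera read about 10 mm higher in x than the top camera, so I relied on the wrist camera. In the chamber fit, the two pins came out 0.8 mm off either way along y, but the lid still went on without any extra force.

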